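# Make up the ball joint kit tray

## Robot

A 7-joint arm with a two-finger parallel gripper is mounted at the origin on a cart in front of the work surface, level with it; the furniture and walls round the work are solid. World frame = base frame: x ahead of the robot, y to its left, z up, the work surface at z = 0. Lengths are in m, angles in rad, forces in N, time in s.
With the tool pointing down it reaches from about 0.4 to 0.85 m from the base axis. Payload 10.4 kg.
Tool frame: the origin (TCP) lies between the finger pads; the fingertips stand 17 mm ahead of it and the grasp point (between the pads) lies 2 mm behind it (bot.tcp_to_tips is the z of the fingertips in the tool frame, in m); z points along the fingers, y is the direction in which the jaws open and shut (so a half turn about z gives the same grasp; the last joint's range is limited). The gripper opens to 85 mm and grips with 20 to 120 N. Pads are 22 mm wide; open, the fingers measure 114 mm over their backs; the gripper's body (76 mm by 85 mm) begins 54 mm behind the grasp point. The pads swing forward as they close: fully open they stand 13 mm farther back than shut.
Start: joints at [-1.324, 0.332, -0.065, 1.46, 0.022, 1.35, -0.088], TCP at [0.167, 0.602, 0.248] pointing down, gripper open.
Joint ranges: [-2.6, 2.6], [-0.5, 2.12], [-1.47, 1.34], [0.16, 2.42], [-1.27, 4.41], [0.06, 2.06], [-2.6, 2.6]. Speed limits (rad/s): [2.22, 2.22, 2.79, 2.79, 3.14, 3.14, 3.14].

## Interface

Orientations are given as a unit quaternion [w, x, y, z].
In Python, from plant import bot, viewer, order gives the robot as it stands.
- The arm moves only by the tool play_rows, never from a script. Its arguments are lists of equal length, an entry for each row: "xyz": the shift along the tool's x, y, z in m, a list of three; "twist": the turn, a rotation vector about the tool's x, y, z in degrees, a list of three. In form: {"xyz": [[dx, dy, dz], ...], "twist": [[wx, wy, wz], ...]}. A call has 1 to 20 rows; each row shifts and turns the commanded pose from where the row before left it, along the tool's axes as they then stand; what a row does not reach is not made up. A row lasts 1/8 s, in which the tool goes at most 62.5 mm and 10.7 degrees, less where a joint would pass 70% of its speed; a pose out of reach is approached as far as the arm can. A call is refused whole if a number of a shift passes 0.0625 or a number of a turn 10.7, either way. A call with a gripper value outside its range is refused whole. "jaw" is the opening in per cent of the stroke, from 0 (shut) to 100 (fully open), set as the call begins (left out, the last holds). The fingers move at their own pace and stop on an object; "squeeze" is the grip in N (left out, the last holds). Time passes only in rows, so rows that do not move let the fingers close. It gives the time, the measured TCP pose, the force and the opening at its end, in the units of the state.
- bot.state(): the state, without advancing time (a new reading comes with each control period).
- viewer.capture(name): name is "scene" or "top" or "wrist"; returns (picture, depth): 384x512x3 uint8, blue, green, red; 384x512 float32, m along the optical axis (not along the pixel's ray), 0 where there is no reading.
- viewer.get_calibration(name): a dict with "fov_y" (degrees; the focal length in pixels is half the picture's height over the tangent of half this angle, whatever the lens; pixels are square), "cx", "cy" (the principal point, pixels), "rvec" (rotation vector, rad) and "tvec" (3), from world to camera coordinates, as OpenCV has them. Camera axes: x right, y down, z forward; pixel columns grow to the right and rows downward; lengths in m; the calibration is good to about 2 mm. A picture is of the moment at which its call begins: read the wrist's pose just before it. get_calibration takes no time and is no camera call; for the wrist camera it gives the pose at the moment of the call.
- order.sign_off(): hands the job in, once; it reports no verdict.
The state is a dict: "time": time; "joint_positions": joint angles; "qvel": joint speeds; "tau": joint torques, N m; "tcp_pos": TCP position; "tcp_rot": TCP orientation; "wrist_force": force on the tool from outside, world axes, zero at the start; "torque": the same for the moment, N m; "width": finger opening in m.
Only numpy, scipy, OpenCV 4.12 (cv2) and the standard library are available. Lean on these libraries where they do the work, as an engineer would, in place of code of your own. Each camera call takes 0.05 s, during which the arm holds its last target. There are 200 camera calls.

## Task

Make up the kit tray for the next batch: first stand all the tall paint jars upright in the tray's back bay, and only when they are all in set all the short rubber boots down flat, foot down, in the front bay. The brown strip from the last batch still lies on the sample stage: lay it flat on the bare table clear of the stage and the tray, and stand the castle nut, crown up, in the centre of the stage, midway between the stops. Never let a jar fall over.

Things in the scene. Friction and masses are not known exactly. Their poses are not given: they have to be found in the camera images.
- back_bay (a point): Centre of the floor of the back bay of the kit tray, a fixed grey plastic tray, 224 mm long (its x, pointing away from the robot to the back) and 168 mm wide (its y), floor 5 mm thick, rims and the one cross divider 12 mm high above the table and 4 mm thick. The back bay, at the far end, is 100 mm (x) by 160 mm (y) inside. Axes are the tray's, z up; 5 mm above the table.
- front_bay (a point): Centre of the floor of the front bay of the same tray, on the robot's side, 112 mm (x) by 160 mm (y) inside; same axes; 5 mm above the table, 110 mm in front of (-x of) back_bay. (Mind the bench grinder by the cart, its shield at x 0.06, y 0.18, z 0.2: an arm with a shoulder jutting left strikes it facing ahead; keep such a base turned right and lean the wrist right.)
- stage_center (a point): Centre of the top of the sample stage, a fixed bright steel plate 116 mm (its x) by 90 mm (its y), 6 mm thick, with scribed cross lines and a 37 mm ring round this point, and two dark steel stops, 10 mm thick in x, 60 mm long in y, 12 mm high above the plate, whose inner faces are 45 mm either side of this point along x. Its x runs from stop to stop, roughly across the robot's line of reach, and the plate is open along y. z up; 6 mm above the table.
- strip_mid (a point): Middle of the brown wedge strip, 14 mm wide (its x), 64 mm long (its y), 8 mm thick (z); 12 g. At the start it lies on the sample stage with its length from stop to stop.
- nut_mid (a point): Middle (9 mm above its foot) of the castle nut, a bright steel hexagonal nut 25 x 22 mm and 18 mm high, on its flat face with its crown up (z up); 32 g; can be gripped from any side, its collider below the crown being a cylinder 25 mm in diameter and 13 mm high. At the start it stands on the table.
- jar_0_mid (a point): Middle (33 mm above its foot) of a tall round paint jar with a white cap, 56 mm in diameter and 66 mm high; the body (54 to 56 mm in diameter, to be gripped 10 to 48 mm above the foot) is wider than the cap (49 mm). z is its axis, up. 110 to 185 g.
- jar_1_mid (a point): Middle (33 mm above its foot) of a tall round paint jar with a white cap, 56 mm in diameter and 66 mm high; the body (54 to 56 mm in diameter, to be gripped 10 to 48 mm above the foot) is wider than the cap (49 mm). z is its axis, up. 110 to 185 g.
- boot_0_mid (a point): Middle (11 mm above its foot) of a short black rubber dust boot, round, 22 mm high, widest (45 mm) 3 mm above its foot, 41 mm at 10 mm, narrowing in steps to the top, so grip it low down. z is its axis, up. 16 g.
- boot_1_mid (a point): Middle (11 mm above its foot) of a short black rubber dust boot, round, 22 mm high, widest (45 mm) 3 mm above its foot, 41 mm at 10 mm, narrowing in steps to the top, so grip it low down. z is its axis, up. 16 g.
- boot_2_mid (a point): Middle (11 mm above its foot) of a short black rubber dust boot, round, 22 mm high, widest (45 mm) 3 mm above its foot, 41 mm at 10 mm, narrowing in steps to the top, so grip it low down. z is its axis, up. 16 g.
- jar_0: The body of jar_0: origin at the centre of its underside, axes as those of point jar_0_mid.
- jar_1: The body of jar_1: origin at the centre of its underside, axes as those of point jar_1_mid.
- boot_0: The body of boot_0: origin at the centre of its underside, axes as those of point boot_0_mid.
- boot_1: The body of boot_1: origin at the centre of its underside, axes as those of point boot_1_mid.
- boot_2: The body of boot_2: origin at the centre of its underside, axes as those of point boot_2_mid.
- nut: The body of nut: origin at the centre of its underside, axes as those of point nut_mid.
- strip: The body of strip: origin at the centre of its underside, axes as those of point strip_mid.
Mind the look-alikes: they are no part of the job. Leave any blue look-alike of the boot_0 alone.

How it is judged:
By the outcome, as a careful person would: the job done as asked, in the order asked, and still so for the second after the job is handed in, with the robot touching nothing.
Of jar_0, jar_1, boot_0, boot_1, boot_2 only 4 to 5 are there at a start; the rules pass over those that are not, and their reading is None.
At some moment in a run one of nut may be knocked a few centimetres aside while the robot is not near it.
It also fails if it takes over 200 s, if anything falls off the work surface, if the arm or the gripper's body presses on something with over 40 N, if the wrist force passes 120 N, or if a joint passes its speed limit or range.

## Working session

There is one attempt and no reset: what is moved stays moved. The work goes in short steps, Python scripts to look and compute and a tool call to move; the robot and the scene stay as the last step left them, time stands still between calls to the robot, and variables do not carry over. Pictures are saved under pics/ and viewed, about 12 in all and at most 16, crops included, and the job is handed in when it is done.

Besides the shell and the picture viewer there is one more tool, called after ">>>" as name(argument=value, ...) on one line, values as JSON. play_rows: Moves the arm, as the interface text tells. Its arguments: {"type":"object","properties":{"xyz":{"type":"array"},"twist":{"type":"array"},"jaw":{"type":"number"},"squeeze":{"type":"number"}},"required":["xyz","twist"]}

```bash
ls; mkdir -p pics; cat > h.py <<'E'
import numpy as np, cv2
from scipy.spatial.transform import Rotation as R
from plant import bot, viewer, order
def cal(n):
    c=viewer.get_calibration(n); f=192/np.tan(np.radians(c['fov_y'])/2)
    return f,c['cx'],c['cy'],cv2.Rodrigues(np.array(c['rvec'],float))[0],np.array(c['tvec'],float).ravel(),c
def cap(n):
    c=cal(n); p,d=viewer.capture(n); return p,d,c
def cloud(d,c):
    f,cx,cy,Rm,t,_=c
    v,u=np.mgrid[:d.shape[0],:d.shape[1]]
    P=np.stack([(u-cx)/f*d,(v-cy)/f*d,d],-1)
    W=(P-t)@Rm
    W[d==0]=np.nan
    return W
def ray(u,v,z,c):
    f,cx,cy,Rm,t,_=c
    o=-Rm.T@t; r=Rm.T@np.array([(u-cx)/f,(v-cy)/f,1]); return o+r*(z-o[2])/r[2]
def st():
    s=bot.state(); q=s['tcp_rot']; r=R.from_quat([q[1],q[2],q[3],q[0]])
    return s,np.array(s['tcp_pos']),r
E
python3 - <<'E'
from h import *
s,p,r=st(); print(s); print(r.as_matrix().round(3)); print(bot.tcp_to_tips)
for n in ['top','scene']:
    p,d,c=cap(n); print(n,c[5]); cv2.imwrite(f'pics/{n}0.png',p); np.savez(f'{n}0.npz',p=p,d=d); W=cloud(d,c); np.save(f'{n}W.npy',W)
E
```

```text
pics
{'time': 0.0, 'joint_positions': array([-1.32360091,  0.33289834, -0.06472684,  1.46093953,  0.02157369,
        1.34990766, -0.08847741]), 'qvel': array([-8.20475503e-04, -4.38214317e-04, -1.27510229e-03, -1.91019564e-03,
       -8.68889670e-06,  7.93546722e-04,  1.31844322e-03]), 'tau': array([-1.32780446e-03, -6.25465679e+01,  4.79801476e-02, -3.91592252e+01,
        1.60634721e-02,  1.01546425e-02, -6.22388711e-06]), 'tcp_pos': array([0.16647027, 0.60205392, 0.2475003 ]), 'tcp_rot': array([-8.16657691e-05,  1.34457637e-01,  9.90919074e-01, -7.24731525e-04]), 'wrist_force': array([-0.56548213, -0.20267694, -0.14429641]), 'torque': array([ 0.02622205,  0.00904307, -0.00291699]), 'width': 0.08548734909929878}
[[-0.964  0.266 -0.   ]
 [ 0.266  0.964 -0.001]
 [-0.    -0.001 -1.   ]]
0.017
top {'fov_y': 46.74031666998964, 'cx': 253.62568393154328, 'cy': 189.2107913341131, 'rvec': array([ 2.23801823, -2.18665562,  0.05736094]), 'tvec': array([-0.30872751,  0.51257911,  0.87744738])}
scene {'fov_y': 55.90862243709799, 'cx': 257.769385805864, 'cy': 187.0077053357154, 'rvec': array([ 2.15230185, -0.66260717,  0.30891325]), 'tvec': array([-0.5886882 ,  0.06730648,  0.86391702])}
```

View pics/top0.png

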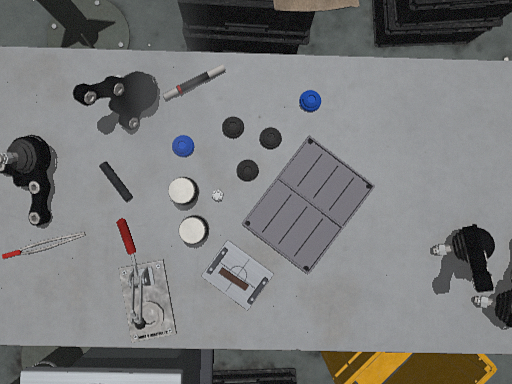

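View pics/scene0.png

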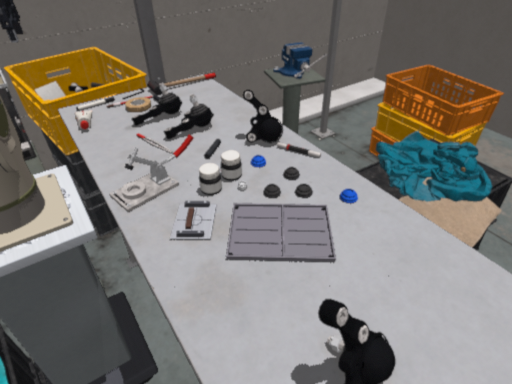

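```bash
cat > a.py <<'E'
from h import *
from scipy import ndimage as N
z=np.load('top0.npz'); p,d=z['p'],z['d']; c=cal('top'); W=np.load('topW.npy')
print('cam',(-c[3].T@c[4]).round(3))
for n,(u,v) in dict(base_tl=(0,0),tr=(511,0),bl=(0,383),br=(511,383),table=(400,120)).items(): print(n,ray(u,v,0,c).round(3), W[v,u].round(3))
# table plane
m=(W[...,2]>0.008)&(W[...,2]<0.1)
l,k=N.label(m)
for i in range(1,k+1):
    s=l==i
    if s.sum()<25 or s.sum()>9000: continue
    vv,uu=np.where(s); P=W[s]
    print(i,s.sum(),'px',uu.mean().round(),vv.mean().round(),'xyz',P.mean(0).round(3),'zmax',P[:,2].max().round(3),'mid',((P.min(0)+P.max(0))/2).round(3)[:2],'ext',(P.max(0)-P.min(0)).round(3)[:2])
for u,v in [(310,138),(371,186),(308,271),(244,222)]: print('tray',ray(u,v,0.012,c).round(4))
cv2.imwrite('pics/crop0.png',cv2.resize(p[85:315,165:385],None,fx=2.6,fy=2.6,interpolation=cv2.INTER_CUBIC))
E
python3 a.py
```

```text
cam [ 0.489 -0.282  0.9  ]
base_tl [0.893 0.228 0.   ] [ 1.217  0.636 -0.719]
tr [ 0.926 -0.823  0.   ] [ 1.101 -1.039 -0.36 ]
bl [0.125 0.196 0.   ] [-0.165  0.577 -0.718]
br [ 0.141 -0.825  0.   ] [-0.137 -1.259 -0.719]
table [ 0.669 -0.594  0.   ] [ 0.669 -0.594 -0.001]
1 501 px 194.0 82.0 xyz [ 0.733 -0.172  0.014] zmax 0.02 mid [ 0.733 -0.171] ext [0.075 0.12 ]
2 1851 px 133.0 97.0 xyz [ 0.686 -0.063  0.059] zmax 0.1 mid [ 0.687 -0.056] ext [0.112 0.094]
4 314 px 310.0 100.0 xyz [ 0.701 -0.406  0.017] zmax 0.027 mid [ 0.703 -0.408] ext [0.04  0.039]
9 326 px 232.0 127.0 xyz [ 0.643 -0.252  0.017] zmax 0.025 mid [ 0.644 -0.25 ] ext [0.041 0.04 ]
10 320 px 270.0 138.0 xyz [ 0.623 -0.328  0.017] zmax 0.025 mid [ 0.624 -0.328] ext [0.039 0.039]
11 2734 px 30.0 173.0 xyz [0.538 0.129 0.048] zmax 0.1 mid [0.527 0.15 ] ext [0.175 0.103]
12 323 px 182.0 146.0 xyz [ 0.603 -0.153  0.017] zmax 0.025 mid [ 0.604 -0.152] ext [0.039 0.04 ]
13 1016 px 310.0 204.0 xyz [ 0.492 -0.41   0.012] zmax 0.017 mid [ 0.491 -0.407] ext [0.276 0.264]
29 326 px 247.0 170.0 xyz [ 0.557 -0.283  0.017] zmax 0.
[... 540 characters left out ...]
px 467.0 243.0 xyz [ 0.425 -0.706  0.055] zmax 0.1 mid [ 0.424 -0.709] ext [0.073 0.1  ]
387 176 px 217.0 261.0 xyz [ 0.376 -0.227  0.017] zmax 0.023 mid [ 0.376 -0.228] ext [0.054 0.038]
404 28 px 15.0 253.0 xyz [0.383 0.171 0.01 ] zmax 0.013 mid [0.383 0.172] ext [0.01  0.016]
506 243 px 234.0 279.0 xyz [ 0.341 -0.261  0.014] zmax 0.018 mid [ 0.341 -0.261] ext [0.043 0.058]
567 177 px 257.0 290.0 xyz [ 0.321 -0.309  0.017] zmax 0.022 mid [ 0.317 -0.308] ext [0.056 0.039]
616 701 px 498.0 306.0 xyz [ 0.304 -0.775  0.041] zmax 0.091 mid [ 0.299 -0.773] ext [0.069 0.064]
tray [ 0.6253 -0.4078  0.012 ]
tray [ 0.5316 -0.5324  0.012 ]
tray [ 0.3592 -0.4087  0.012 ]
tray [ 0.4537 -0.279   0.012 ]
```

View pics/crop0.png

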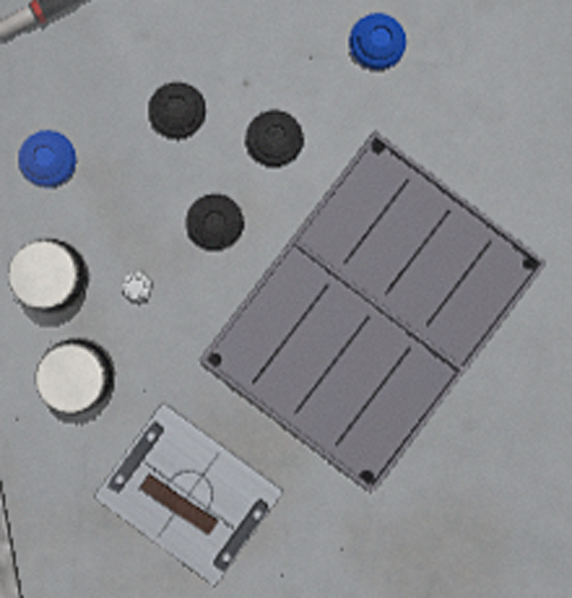

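```bash
cat > b.py <<'E'
from h import *
z=np.load('top0.npz'); p,d=z['p'],z['d']; c=cal('top'); W=np.load('topW.npy'); S=np.load('sceneW.npy')
for nm,C in (('top',W),('scene',S)):
    P=C.reshape(-1,3); P=P[np.isfinite(P[:,0])]
    r=np.hypot(P[:,0],P[:,1]); a=np.degrees(np.arctan2(P[:,1],P[:,0]))
    for lo in range(-60,100,10):
        for r0,r1 in((.1,.4),(.4,.6),(.6,.9)):
            m=(r>r0)&(r<r1)&(a>=lo)&(a<lo+10)
            if m.sum()>20 and P[m,2].max()>.08: print(nm,lo,r0,P[m,2].max().round(3))
def comp(cx,cy,rad,z0,z1):
    m=(np.hypot(W[...,0]-cx,W[...,1]-cy)<rad)&(W[...,2]>z0)&(W[...,2]<z1); return m
for n,(x,y) in dict(jA=(.511,-.163),jB=(.44,-.185)).items():
    m=comp(x,y,.045,.058,.08); P=W[m]; r=cv2.minEnclosingCircle(P[:,:2].astype(np.float32)); print(n,P.mean(0).round(4),r,m.sum())
for n,(x,y) in dict(b9=(.643,-.252),b10=(.623,-.328),b29=(.557,-.283),nut=(.506,-.224)).items():
    m=comp(x,y,.035,.006,.04); P=W[m]; (q,r)=cv2.minEnclosingCircle(P[:,:2].astype(np.float32)); print(n,P.mean(0).round(4),np.round(q,4),r)
hs=cv2.cvtColor(p,cv2.COLOR_BGR2HSV)
def rect(m,z,nm):
    v,u=np.where(m); X=np.array([ray(a,b,z,c)[:2] for a,b in zip(u,v)],np.float32); r=cv2.minAreaRect(X); print(nm,r,cv2.boxPoints(r).round(4).tolist())
br=(hs[...,1]>90)&(hs[...,0]<20)&(hs[...,2]>30); br[:260]=0;br[300:]=0;br[:,:210]=0;br[:,265:]=0
rect(br,.014,'strip')
m=comp(.376,-.227,.05,.0135,.03)|comp(.319,-.308,.05,.0135,.03); m&=~comp(.341,-.261,.03,0,.1); rect(m,.018,'stops')
for n,(x,y) in dict(s1=(.376,-.227),s2=(.319,-.308)).items():
    mm=m&comp(x,y,.04,0,.1); rect(mm,.018,n)
from scipy import ndimage as N
l,k=N.label((W[...,2]>.008)&(W[...,2]<.1)); rect(l==l[138,310] if l[138,310] else l==13,.012,'tray')
E
python3 b.py
```

```text
top -60 0.6 0.124
top -30 0.1 0.11
top -20 0.1 0.127
top -10 0.4 0.101
top -10 0.6 0.153
top 0 0.6 0.152
top 10 0.4 0.109
scene -60 0.6 0.119
scene -30 0.1 0.109
scene -20 0.1 0.127
scene -10 0.4 0.098
scene -10 0.6 0.15
scene 0 0.6 0.145
scene 10 0.4 0.107
scene 20 0.4 0.106
scene 20 0.6 0.1
scene 30 0.4 0.105
scene 30 0.6 0.105
scene 60 0.1 0.245
scene 70 0.1 0.243
scene 70 0.4 0.362
scene 70 0.6 0.358
jA [ 0.5123 -0.1595  0.0656] ((0.5125318169593811, -0.15920189023017883), 0.02507098764181137) 551
jB [ 0.4382 -0.1815  0.0657] ((0.43777188658714294, -0.18120528757572174), 0.025232233107089996) 554
b9 [ 0.6431 -0.2517  0.0161] [ 0.6437 -0.2511] 0.022023463621735573
b10 [ 0.6233 -0.3276  0.0163] [ 0.6221 -0.3296] 0.02375689148902893
b29 [ 0.5572 -0.2829  0.0161] [ 0.5573 -0.2832] 0.02190607413649559
nut [ 0.5061 -0.2243  0.0151] [ 0.5058 -0.2242] 0.011839834973216057
strip ((0.341660737991333, -0.26084962487220764), (0.06102945655584335, 0.011244700290262699), 56.86708450317383) [[0.32030001282691956, -0.2833000123500824], [0.3296999931335449, -0.28949999809265137], [0.3630000054836
[... 527 characters left out ...]
3999924659729, -0.25929999351501465], [0.40400001406669617, -0.23980000615119934], [0.3553999960422516, -0.20589999854564667]]
s2 ((0.3246088922023773, -0.3017604351043701), (0.027062762528657913, 0.05960069224238396), 54.98834991455078) [[0.2924000024795532, -0.2957000136375427], [0.34130001068115234, -0.32989999651908875], [0.35679998993873596, -0.3077999949455261], [0.30799999833106995, -0.2736000120639801]]
tray ((0.49150967597961426, -0.4065729081630707), (0.1678096354007721, 0.22363905608654022), 53.849212646484375) [[0.3517000079154968, -0.4083999991416931], [0.5322999954223633, -0.5403000116348267], [0.6312999725341797, -0.4047999978065491], [0.4507000148296356, -0.2728999853134155]]
```

>>> play_rows(xyz=[[-0.054,0,0],[-0.054,0,0],[-0.054,0,0],[-0.054,0,0],[-0.054,0,0],[-0.054,0,0],[-0.054,0,0],[-0.054,0,0]], twist=[[0,0,5],[0,0,5],[0,0,5],[0,0,5],[0,0,5],[0,0,5],[0,0,5],[0,0,5]], jaw=100, squeeze=40)

```text
time: 1.1
tcp_pos: [0.5228, 0.3706, 0.2478]
tcp_rot: [-0.0, 0.467, 0.885, -0.0]
wrist_force: [0.3, 0.3, 0.5]
width: 0.0853
```

```bash
python3 - <<'E'
from h import *
s,p,r=st(); print(s['time'],p.round(4),np.round(s['joint_positions'],3),s['wrist_force'].round(1)); print(r.as_matrix().round(3)); print(s['tau'].round(1))
E
```

```text
1.1 [0.5228 0.3706 0.2478] [-0.866  0.368  0.236  1.428 -0.086  1.356 -0.027] [0.3 0.3 0.5]
[[-0.565  0.825 -0.   ]
 [ 0.825  0.565 -0.   ]
 [-0.    -0.001 -1.   ]]
[ -3.7 -64.3   3.2 -38.7   0.3   0.1  -0.1]
```

>>> play_rows(xyz=[[-0.054,0,0],[-0.054,0,0],[-0.054,0,0],[-0.054,0,0],[-0.054,0,0],[-0.054,0,0]], twist=[[0,0,5],[0,0,5],[0,0,5],[0,0,5],[0,0,5],[0,0,5]])

```text
time: 1.85
tcp_pos: [0.6422, 0.0734, 0.2478]
tcp_rot: [-0.0, 0.68, 0.734, -0.0]
wrist_force: [1.6, -0.4, 0.0]
width: 0.0854
```

```bash
cat > s.py <<'E'
from h import *
s,p,r=st(); print(s['time'],p.round(4),'yaw_y',np.degrees(np.arctan2(r.as_matrix()[1,1],r.as_matrix()[0,1])).round(1),'q',np.round(s['joint_positions'],3),'F',s['wrist_force'].round(1),'w',round(s['width'],4)); print(s['tau'].round(1), r.as_matrix()[:,2].round(4))
E
python3 s.py
```

```text
1.85 [0.6422 0.0734 0.2478] yaw_y 4.4 q [-0.516  0.397  0.448  1.422 -0.172  1.362  0.014] F [ 1.6 -0.4  0. ] w 0.0854
[ -3.8 -62.9   6.5 -38.4   0.3   0.1  -0.1] [-7.e-04 -1.e-04 -1.e+00]
```

```bash
python3 - <<'E'
from h import *
p,d,c=cap('scene'); cv2.imwrite('pics/s1.png',p)
f,cx,cy,Rm,t,_=c
for X in [(0,0,0),(0,0,.2),(0.06,.18,.2),(0,0,.4)]:
    q=Rm@np.array(X)+t; print(X,q.round(2),(q[:2]/q[2]*f+[cx,cy]).round())
E
```

```text
(0, 0, 0) [-0.59  0.07  0.86] [ 11. 215.]
(0, 0, 0.2) [-0.59 -0.09  0.74] [-31. 143.]
(0.06, 0.18, 0.2) [-0.64 -0.2   0.89] [ -4. 104.]
(0, 0, 0.4) [-0.59 -0.25  0.62] [-90.  42.]
```

View pics/s1.png

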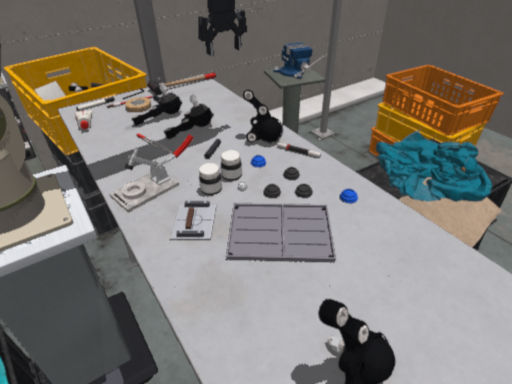

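>>> play_rows(xyz=[[-0.054,0,0],[-0.054,0,0],[0,0,0]], twist=[[0,0,5],[0,0,5],[0,0,0]])

```text
time: 2.28
tcp_pos: [0.6452, -0.0389, 0.2483]
tcp_rot: [0.001, 0.743, 0.669, -0.001]
wrist_force: [0.0, -0.1, 0.1]
width: 0.0856
```

```bash
python3 s.py
```

```text
2.275 [ 0.6452 -0.0389  0.2483] yaw_y -6.0 q [-0.395  0.406  0.519  1.424 -0.199  1.364  0.027] F [ 0.  -0.1  0.1] w 0.0856
[  2.  -60.6  10.2 -38.    0.2  -0.    0.1] [-4.0e-04 -2.5e-03 -1.0e+00]
```

>>> play_rows(xyz=[[-0.04,-0.015,0],[-0.04,-0.015,0],[-0.04,-0.015,0],[0,0,0]], twist=[[0,0,5],[0,0,5],[0,0,5],[0,0,0]])

```text
time: 2.78
tcp_pos: [0.5784, -0.1452, 0.2486]
tcp_rot: [0.0, 0.823, 0.568, -0.0]
wrist_force: [1.2, 0.8, -0.3]
width: 0.0856
```

```bash
python3 s.py
```

```text
2.775 [ 0.5784 -0.1452  0.2486] yaw_y -20.8 q [-0.328  0.296  0.613  1.57  -0.173  1.331 -0.055] F [ 1.2  0.8 -0.3] w 0.0856
[  1.5 -51.5   8.8 -37.3   0.4   0.1  -0.2] [-1.e-04 -3.e-04 -1.e+00]
```

```bash
cat > plan.py <<'E'
import sys
from h import *
from scipy.linalg import logm, expm
def T(p,r):
    M=np.eye(4); M[:3,:3]=r; M[:3,3]=p; return M
def rz(yaw): # tool y at azimuth yaw, z down
    y=np.array([np.cos(yaw),np.sin(yaw),0]); z=np.array([0,0,-1.]); return np.stack([np.cross(y,z),y,z],1)
def plan(wps):
    s,p,r=st(); M=T(p,r.as_matrix())
    for x,y,z,yaw in wps:
        G=T([x,y,z],rz(np.radians(yaw))); D=np.linalg.inv(M)@G
        L=logm(D).real; w=np.degrees(np.linalg.norm(R.from_matrix(D[:3,:3]).as_rotvec()))
        n=max(1,int(np.ceil(max(w/9,np.linalg.norm(D[:3,3])/.055))))
        E=expm(L/n); rv=np.degrees(R.from_matrix(E[:3,:3]).as_rotvec())
        print('to',(x,y,z,yaw),'n',n,'shift',E[:3,3].round(4).tolist(),'twist',rv.round(2).tolist())
        M=G
if __name__=='__main__': plan([tuple(map(float,a.split(','))) for a in sys.argv[1:]])
E
python3 plan.py .438,-.1815,.12,-36 .438,-.1815,.033,-36
```

```text
to (0.438, -0.1815, 0.12, -36.0) n 4 shift [-0.0238, -0.0274, 0.0321] twist [0.0, 0.0, 3.81]
to (0.438, -0.1815, 0.033, -36.0) n 2 shift [0.0, 0.0, 0.0435] twist [0.0, 0.0, 0.0]
```

>>> play_rows(xyz=[[-0.0238,-0.0274,0.032],[-0.0238,-0.0274,0.032],[-0.0238,-0.0274,0.032],[-0.0238,-0.0274,0.032],[0,0,0]], twist=[[0,0,3.8],[0,0,3.8],[0,0,3.8],[0,0,3.8],[0,0,0]], jaw=90)

```text
time: 3.4
tcp_pos: [0.4371, -0.178, 0.118]
tcp_rot: [-0.002, 0.89, 0.457, -0.002]
wrist_force: [0.0, 0.3, 0.5]
width: 0.0769
```

```bash
python3 s.py; python3 plan.py .438,-.1815,.033,-36; python3 - <<'E'
from h import *
p,d,c=cap('wrist'); cv2.imwrite('pics/w1.png',p)
f,cx,cy,Rm,t,_=c
for X in [(.438,-.1815,.066),(.5125,-.1594,.066),(.506,-.2243,.018)]:
    q=Rm@np.array(X)+t; print(X,q.round(3),(q[:2]/q[2]*f+[cx,cy]).round())
W=cloud(d,c)
m=(W[...,2]>.058)&(W[...,2]<.08)&(np.hypot(W[...,0]-.438,W[...,1]+.1815)<.035)
print(m.sum(), W[m].mean(0) if m.sum() else 0, cv2.minEnclosingCircle(W[m][:,:2].astype(np.float32)) if m.sum() else 0)
E
```

```text
3.4 [ 0.4371 -0.178   0.118 ] yaw_y -35.6 q [-0.34   0.129  0.676  2.033 -0.095  1.015 -0.24 ] F [0.  0.3 0.5] w 0.0769
[  1.  -33.2   4.1 -30.7   0.3  -0.3  -0.4] [-0.0047  0.002  -1.    ]
to (0.438, -0.1815, 0.033, -36.0) n 2 shift [-0.0011, 0.0015, 0.0425] twist [-0.14, 0.03, 0.18]
(0.438, -0.1815, 0.066) [0.004 0.02  0.19 ] [265. 230.]
(0.5125, -0.1594, 0.066) [ 0.051 -0.039  0.173] [356. 122.]
(0.506, -0.2243, 0.018) [0.084 0.003 0.235] [376. 199.]
5352 [ 0.43929018 -0.17853735  0.06535234] ((0.43839967250823975, -0.1800704151391983), 0.025373993441462517)
```

View pics/w1.png

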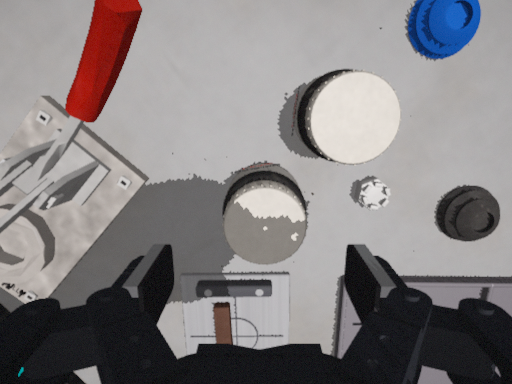

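>>> play_rows(xyz=[[-0.001,0.001,0.028],[-0.001,0.001,0.028],[0,0,0.028],[0,0,0]], twist=[[0,0,0.2],[0,0,0.2],[0,0,0],[0,0,0]])

```text
time: 3.95
tcp_pos: [0.4411, -0.1812, 0.0355]
tcp_rot: [-0.0, 0.891, 0.455, -0.001]
wrist_force: [0.0, -0.0, 0.6]
width: 0.0768
```

>>> play_rows(xyz=[[0,0,0],[0,0,0],[0,0,0],[0,0,0],[0,0,0]], twist=[[0,0,0],[0,0,0],[0,0,0],[0,0,0],[0,0,0]], jaw=40, squeeze=40)

```text
time: 4.58
tcp_pos: [0.4419, -0.182, 0.038]
tcp_rot: [0.0, 0.891, 0.454, 0.001]
wrist_force: [-2.2, 2.2, 7.0]
width: 0.0528
```

```bash
python3 s.py; python3 plan.py .438,-.1815,.13,-36  .5619,-.4085,.14,-36 .5619,-.4085,.038,-36;
```

```text
4.575 [ 0.4419 -0.182   0.038 ] yaw_y -36.0 q [-0.281  0.291  0.644  2.083 -0.236  0.836 -0.127] F [-2.2  2.2  7. ] w 0.0528
[  0.2 -38.    6.5 -28.3   0.1  -0.9   0. ] [ 2.6e-03  6.0e-04 -1.0e+00]
to (0.438, -0.1815, 0.13, -36.0) n 2 shift [-0.0009, -0.0016, -0.046] twist [0.05, -0.06, -0.01]
to (0.5619, -0.4085, 0.14, -36.0) n 5 shift [-0.0222, 0.0467, -0.002] twist [0.0, 0.0, 0.0]
to (0.5619, -0.4085, 0.038, -36.0) n 2 shift [-0.0, -0.0, 0.051] twist [0.0, 0.0, 0.0]
```

>>> play_rows(xyz=[[0,0,-0.03],[0,0,-0.04],[0,0,-0.03],[-0.0228,0.0435,0],[-0.0285,0.0544,0],[-0.0285,0.0544,0],[-0.0285,0.0544,0],[-0.0228,0.0435,0],[-0.0114,0.0217,0],[0,0,0]], twist=[[0,0,0],[0,0,0],[0,0,0],[0,0,0],[0,0,0],[0,0,0],[0,0,0],[0,0,0],[0,0,0],[0,0,0]])

```text
time: 5.82
tcp_pos: [0.5765, -0.4591, 0.1368]
tcp_rot: [0.001, 0.891, 0.453, -0.0]
wrist_force: [-0.6, -0.1, -1.5]
width: 0.0526
```

```bash
python3 s.py; python3 plan.py  .5147,-.4731,.06,-36.1 .5147,-.4731,.044,-36.1
```

```text
5.825 [ 0.5765 -0.4591  0.1368] yaw_y -36.1 q [ 0.196  0.737  0.687  1.274 -0.459  1.285  0.249] F [-0.6 -0.1 -1.5] w 0.0526
[  1.3 -75.7  18.2 -36.3  -0.1  -0.    0.1] [-1.0e-04 -1.5e-03 -1.0e+00]
to (0.5147, -0.4731, 0.06, -36.1) n 2 shift [-0.0238, -0.0209, 0.0384] twist [0.02, 0.04, -0.01]
to (0.5147, -0.4731, 0.044, -36.1) n 1 shift [-0.0, 0.0, 0.016] twist [0.0, 0.0, 0.0]
```

>>> play_rows(xyz=[[-0.024,-0.021,0],[-0.0236,-0.0208,0.03],[0,0,0.035],[0,0,0.01],[0,0,0]], twist=[[0,0,0],[0,0,0],[0,0,0],[0,0,0],[0,0,0]])

```text
time: 6.45
tcp_pos: [0.5156, -0.4703, 0.0619]
tcp_rot: [-0.0, 0.891, 0.454, 0.0]
wrist_force: [-0.3, -0.3, -0.7]
width: 0.0529
```

```bash
python3 s.py; python3 plan.py  .5147,-.4731,.0435,-36.1 .5147,-.4731,.15,-36.1
```

```text
6.45 [ 0.5156 -0.4703  0.0619] yaw_y -36.0 q [ 0.227  0.728  0.668  1.462 -0.477  1.117  0.354] F [-0.3 -0.3 -0.7] w 0.0529
[  0.3 -71.6  17.7 -31.3  -0.   -0.1   0. ] [ 4.e-04  4.e-04 -1.e+00]
to (0.5147, -0.4731, 0.0435, -36.1) n 1 shift [-0.0028, 0.0009, 0.0184] twist [0.01, -0.03, 0.13]
to (0.5147, -0.4731, 0.15, -36.1) n 2 shift [-0.0, 0.0, -0.0532] twist [0.0, 0.0, 0.0]
```

>>> play_rows(xyz=[[-0.0028,0.0008,0.008],[0,0,0.007],[0,0,0.003],[0,0,0],[0,0,0]], twist=[[0,0,0],[0,0,0],[0,0,0],[0,0,0],[0,0,0]])

```text
time: 7.08
tcp_pos: [0.5138, -0.474, 0.0433]
tcp_rot: [0.0, 0.891, 0.454, 0.0]
wrist_force: [-0.4, -0.2, -1.3]
width: 0.0526
```

```bash
python3 s.py
```

```text
7.075 [ 0.5138 -0.474   0.0433] yaw_y -36.1 q [ 0.24   0.751  0.657  1.468 -0.489  1.09   0.366] F [-0.4 -0.2 -1.3] w 0.0526
[  0.1 -74.2  18.5 -32.    0.    0.    0. ] [ 1.e-04 -0.e+00 -1.e+00]
```

>>> play_rows(xyz=[[0,0,0.001],[0,0,0.001],[0,0,0]], twist=[[0,0,0],[0,0,0],[0,0,0]])

```text
time: 7.45
tcp_pos: [0.5138, -0.4741, 0.0431]
tcp_rot: [0.0, 0.891, 0.454, 0.0]
wrist_force: [-4.6, 6.2, 14.9]
width: 0.0525
```

>>> play_rows(xyz=[[0,0,-0.0015],[0,0,0],[0,0,0],[0,0,0]], twist=[[0,0,0],[0,0,0],[0,0,0],[0,0,0]], jaw=82)

```text
time: 7.95
tcp_pos: [0.5136, -0.4739, 0.0425]
tcp_rot: [-0.0, 0.891, 0.454, -0.0]
wrist_force: [-0.1, -0.6, 0.2]
width: 0.0697
```

>>> play_rows(xyz=[[0,0,-0.03],[0,0,-0.04],[0,0,-0.04],[0,0,0]], twist=[[0,0,0],[0,0,0],[0,0,0],[0,0,0]], jaw=90)

```text
time: 8.45
tcp_pos: [0.5147, -0.4755, 0.1565]
tcp_rot: [0.003, 0.891, 0.453, 0.001]
wrist_force: [1.0, 0.8, -0.3]
width: 0.0769
```

```bash
python3 s.py; python3 plan.py .5125,-.1594,.12,-36 .5125,-.1594,.038,-36;python3 - <<'E'
from h import *
p,d,c=cap('top'); W=cloud(d,c); np.save('topW.npy',W)
for x,y in ((.5138,-.474),(.5125,-.1594)):
    m=(np.hypot(W[...,0]-x,W[...,1]-y)<.04)&(W[...,2]>.056)&(W[...,2]<.085); P=W[m]; print(m.sum(),P.mean(0).round(4),cv2.minEnclosingCircle(P[:,:2].astype(np.float32)))
E
```

```text
8.45 [ 0.5147 -0.4755  0.1565] yaw_y -36.1 q [ 0.211  0.642  0.717  1.383 -0.426  1.267  0.324] F [ 1.   0.8 -0.3] w 0.0769
[ -0.5 -71.2  17.1 -36.2   0.1   0.6  -0.1] [ 0.0044 -0.0036 -1.    ]
to (0.5125, -0.1594, 0.12, -36.0) n 6 shift [0.0424, -0.0313, 0.006] twist [0.05, 0.0, -0.01]
to (0.5125, -0.1594, 0.038, -36.0) n 2 shift [0.0, 0.0, 0.041] twist [0.0, 0.0, 0.0]
267 [ 0.5181 -0.4636  0.07  ] ((0.5136839747428894, -0.47185418009757996), 0.02422594279050827)
552 [ 0.5124 -0.1596  0.0656] ((0.5122926831245422, -0.1592022329568863), 0.025131477043032646)
```

>>> play_rows(xyz=[[0.0424,-0.0313,0],[0.0424,-0.0313,0.002],[0.0424,-0.0313,0.004],[0.0424,-0.0313,0.01],[0.0424,-0.0313,0.01],[0.0424,-0.0313,0.01],[0,0,0.0],[0,0,0]], twist=[[0,0,0],[0,0,0],[0,0,0],[0,0,0],[0,0,0],[0,0,0],[0,0,0],[0,0,0]])

```text
time: 9.5
tcp_pos: [0.5112, -0.158, 0.1163]
tcp_rot: [-0.0, 0.891, 0.454, -0.0]
wrist_force: [0.1, -1.1, 0.1]
width: 0.0768
```

```bash
python3 s.py; python3 plan.py .5125,-.1594,.036,-36
```

```text
9.5 [ 0.5112 -0.158   0.1163] yaw_y -36.0 q [-0.414  0.304  0.73   1.886 -0.233  1.039 -0.216] F [ 0.1 -1.1  0.1] w 0.0768
[ -2.  -42.8   6.9 -33.3  -0.1   0.   -0.1] [-9.e-04 -2.e-04 -1.e+00]
to (0.5125, -0.1594, 0.036, -36.0) n 2 shift [-0.0001, 0.0009, 0.0401] twist [-0.02, 0.02, -0.02]
```

>>> play_rows(xyz=[[0,0,0.028],[0,0.001,0.028],[0,0,0.024],[0,0,0]], twist=[[0,0,0],[0,0,0],[0,0,0],[0,0,0]])

```text
time: 10.0
tcp_pos: [0.5109, -0.1599, 0.0354]
tcp_rot: [-0.0, 0.892, 0.452, -0.002]
wrist_force: [0.2, -1.0, 0.7]
width: 0.0768
```

>>> play_rows(xyz=[[0,0,0],[0,0,0],[0,0,0],[0,0,0],[0,0,0]], twist=[[0,0,0],[0,0,0],[0,0,0],[0,0,0],[0,0,0]], jaw=40)

```text
time: 10.62
tcp_pos: [0.5131, -0.1593, 0.0382]
tcp_rot: [0.001, 0.891, 0.453, 0.001]
wrist_force: [-1.7, -2.5, 6.4]
width: 0.0522
```

>>> play_rows(xyz=[[0,0,-0.03],[0,0,-0.04],[0,0,-0.03],[0,0,0]], twist=[[0,0,0],[0,0,0],[0,0,0],[0,0,0]])

```text
time: 11.12
tcp_pos: [0.5139, -0.1587, 0.1394]
tcp_rot: [0.001, 0.891, 0.454, 0.002]
wrist_force: [-0.7, 0.8, -1.3]
width: 0.0525
```

```bash
python3 s.py; python3 plan.py .5619,-.4085,.14,-36.1
```

```text
11.125 [ 0.5139 -0.1587  0.1394] yaw_y -36.1 q [-0.432  0.274  0.748  1.862 -0.213  1.08  -0.231] F [-0.7  0.8 -1.3] w 0.0525
[ -0.1 -43.9   8.3 -36.5   0.4   0.6  -0.3] [ 5.1e-03  4.0e-04 -1.0e+00]
to (0.5619, -0.4085, 0.14, -36.1) n 5 shift [-0.0347, 0.0372, -0.0001] twist [0.04, -0.04, 0.01]
```

>>> play_rows(xyz=[[-0.0347,0.0372,0],[-0.0347,0.0372,0],[-0.0347,0.0372,0],[-0.0347,0.0372,0],[-0.0347,0.0372,0],[0,0,0.035],[0,0,0.035],[0,0,0.01],[0,0,0]], twist=[[0,0,0],[0,0,0],[0,0,0],[0,0,0],[0,0,0],[0,0,0],[0,0,0],[0,0,0],[0,0,0]])

```text
time: 12.25
tcp_pos: [0.5604, -0.4079, 0.0564]
tcp_rot: [-0.0, 0.891, 0.454, -0.0]
wrist_force: [-0.1, -0.5, -1.4]
width: 0.0524
```

```bash
python3 s.py; python3 plan.py .5619,-.4085,.0435,-36.1
```

```text
12.25 [ 0.5604 -0.4079  0.0564] yaw_y -36.1 q [ 0.105  0.73   0.679  1.48  -0.487  1.106  0.251] F [-0.1 -0.5 -1.4] w 0.0524
[  0.2 -70.3  17.7 -30.9  -0.1  -0.2   0.1] [-9.e-04  5.e-04 -1.e+00]
to (0.5619, -0.4085, 0.0435, -36.1) n 1 shift [0.0004, 0.0015, 0.0129] twist [-0.06, 0.01, 0.05]
```

>>> play_rows(xyz=[[0.0004,0.001,0.006],[0,0,0.006],[0,0,0.0015],[0,0,0],[0,0,0]], twist=[[0,0,0],[0,0,0],[0,0,0],[0,0,0],[0,0,0]])

```text
time: 12.88
tcp_pos: [0.5618, -0.4084, 0.0434]
tcp_rot: [0.0, 0.891, 0.454, 0.0]
wrist_force: [0.7, -0.3, -0.5]
width: 0.0524
```

>>> play_rows(xyz=[[0,0,0.0003],[0,0,0],[0,0,0],[0,0,0]], twist=[[0,0,0],[0,0,0],[0,0,0],[0,0,0]], jaw=82)

```text
time: 13.38
tcp_pos: [0.5617, -0.4084, 0.043]
tcp_rot: [-0.0, 0.891, 0.454, 0.0]
wrist_force: [-1.0, -1.1, -0.4]
width: 0.0702
```

>>> play_rows(xyz=[[0,0,-0.03],[0,0,-0.04],[0,0,-0.04],[0.02,-0.03,-0.03],[0.04,-0.04,-0.01],[0.04,-0.04,0],[0,0,0]], twist=[[0,0,0],[0,0,0],[0,0,0],[0,0,0],[0,0,0],[0,0,0],[0,0,0]], jaw=75)

```text
time: 14.25
tcp_pos: [0.5326, -0.2573, 0.1929]
tcp_rot: [-0.001, 0.89, 0.457, 0.001]
wrist_force: [0.3, -0.2, 0.1]
width: 0.064
```

```bash
cat > look.py <<'E'
from h import *
p,d,c=cap('top'); W=cloud(d,c)
cv2.imwrite('pics/t_last.png',cv2.resize(p[85:315,165:385],None,fx=2.6,fy=2.6,interpolation=cv2.INTER_CUBIC))
def circ(n,x,y,z0,z1,r=.04):
    m=(np.hypot(W[...,0]-x,W[...,1]-y)<r)&(W[...,2]>z0)&(W[...,2]<z1); P=W[m]
    if m.sum()<10: print(n,'none'); return
    q,rad=cv2.minEnclosingCircle(P[:,:2].astype(np.float32)); print(n,m.sum(),P.mean(0).round(4),'circ',np.round(q,4),round(rad,4),'zmax',P[:,2].max().round(3))
for a in (('jR',.5138,-.474,.056,.085),('jL',.5619,-.4085,.056,.085),('b9',.643,-.2517,.006,.04),('b10',.623,-.3276,.006,.04),('b29',.557,-.283,.006,.04),('nut',.506,-.2243,.006,.04)): circ(*a)
E
python3 look.py; python3 s.py
```

```text
jR 572 [ 0.512  -0.4731  0.0705] circ [ 0.512 -0.475] 0.0256 zmax 0.075
jL 554 [ 0.5603 -0.407   0.0705] circ [ 0.5608 -0.4076] 0.025 zmax 0.075
b9 none
b10 none
b29 none
nut none
14.3 [ 0.5322 -0.2602  0.1932] yaw_y -35.8 q [-0.254  0.367  0.793  1.66  -0.277  1.231 -0.027] F [-0.9 -1.1 -0. ] w 0.0641
[ -2.9 -49.2   9.3 -35.6  -0.1   0.1  -0.3] [ 9.0e-04  1.6e-03 -1.0e+00]
```

```bash
python3 plan.py .5573,-.2831,.06,-36 .5573,-.2831,.018,-36; python3 - <<'E'
from h import *
p,d,c=cap('wrist'); cv2.imwrite('pics/w2.png',p); W=cloud(d,c)
hs=cv2.cvtColor(p,cv2.COLOR_BGR2HSV)
for n,x,y in(('b29',.557,-.283),('b10',.623,-.328),('b9',.6435,-.2515),('nut',.506,-.2243)):
    m=(np.hypot(W[...,0]-x,W[...,1]-y)<.035)&(W[...,2]>.005)&(W[...,2]<.04); P=W[m]
    if m.sum()>20: print(n,m.sum(),P.mean(0).round(4),cv2.minEnclosingCircle(P[:,:2].astype(np.float32)),P[:,2].max())
E
```

```text
to (0.5573, -0.2831, 0.06, -36.0) n 3 shift [-0.0013, 0.0112, 0.0444] twist [-0.0, -0.03, 0.06]
to (0.5573, -0.2831, 0.018, -36.0) n 1 shift [0.0, 0.0, 0.042] twist [0.0, 0.0, 0.0]
b29 1436 [ 0.5587 -0.2793  0.016 ] ((0.5582422614097595, -0.28070780634880066), 0.021661533042788506) 0.023821058985094
b10 1485 [ 0.6234 -0.3232  0.0159] ((0.6241883635520935, -0.325629323720932), 0.02206123247742653) 0.023929477853924092
b9 1757 [ 0.6429 -0.2489  0.0161] ((0.6446328163146973, -0.2500312924385071), 0.02187691628932953) 0.024389518027157525
nut 468 [ 0.5076 -0.2226  0.0145] ((0.5066496133804321, -0.22293823957443237), 0.012286180630326271) 0.020435422432878405
```

>>> play_rows(xyz=[[-0.001,0.011,0.04],[-0.001,0.011,0.046],[-0.001,0.011,0.046],[0,0,0.02],[0,0,0.012],[0,0,0]], twist=[[0,0,0],[0,0,0],[0,0,0],[0,0,0],[0,0,0],[0,0,0]])

```text
time: 15.1
tcp_pos: [0.5565, -0.285, 0.0294]
tcp_rot: [0.0, 0.891, 0.453, 0.0]
wrist_force: [-0.7, -0.4, 1.2]
width: 0.0639
```

```bash
python3 s.py; python3 plan.py .5577,-.282,.018,-36
```

```text
15.1 [ 0.5565 -0.285   0.0294] yaw_y -36.1 q [-0.11   0.63   0.676  1.699 -0.461  0.978  0.106] F [-0.7 -0.4  1.2] w 0.0639
[  0.4 -60.9  15.6 -29.1  -0.1  -0.2   0.1] [ 2.e-04 -1.e-04 -1.e+00]
to (0.5577, -0.282, 0.018, -36.0) n 1 shift [0.0031, -0.0008, 0.0114] twist [0.01, -0.0, -0.08]
```

>>> play_rows(xyz=[[0.003,0,0.006],[0,0,0.005],[0,0,0],[0,0,0]], twist=[[0,0,0],[0,0,0],[0,0,0],[0,0,0]])

```text
time: 15.6
tcp_pos: [0.5584, -0.2823, 0.0182]
tcp_rot: [0.0, 0.891, 0.454, 0.0]
wrist_force: [0.3, -0.1, -0.2]
width: 0.0642
```

>>> play_rows(xyz=[[0,0,0],[0,0,0],[0,0,0],[0,0,0],[0,0,0]], twist=[[0,0,0],[0,0,0],[0,0,0],[0,0,0],[0,0,0]], jaw=25, squeeze=25)

```text
time: 16.23
tcp_pos: [0.5585, -0.2823, 0.0186]
tcp_rot: [-0.0, 0.891, 0.454, 0.0]
wrist_force: [-1.3, 0.8, 5.8]
width: 0.0405
```

>>> play_rows(xyz=[[0,0,-0.02],[0,0,-0.04],[0,0,-0.05],[0,0,0]], twist=[[0,0,0],[0,0,0],[0,0,0],[0,0,0]])

```text
time: 16.73
tcp_pos: [0.5603, -0.2838, 0.1333]
tcp_rot: [0.003, 0.891, 0.453, 0.003]
wrist_force: [-0.4, 0.5, -0.0]
width: 0.0401
```

```bash
python3 s.py; python3 plan.py .4188,-.4179,.13,-36.1 .4188,-.4179,.04,-36.1
```

```text
16.725 [ 0.5603 -0.2838  0.1333] yaw_y -36.1 q [-0.169  0.507  0.751  1.629 -0.374  1.146  0.043] F [-0.4  0.5 -0. ] w 0.0401
[ -0.4 -59.4  14.8 -35.6   0.3   0.7  -0.2] [ 0.0073 -0.0024 -1.    ]
to (0.4188, -0.4179, 0.13, -36.1) n 4 shift [-0.0479, -0.0088, 0.0007] twist [0.1, -0.03, 0.0]
to (0.4188, -0.4179, 0.04, -36.1) n 2 shift [0.0, 0.0, 0.045] twist [0.0, 0.0, 0.0]
```

>>> play_rows(xyz=[[-0.0479,-0.0088,0],[-0.0479,-0.0088,0],[-0.0479,-0.0088,0],[-0.0479,-0.0088,0],[0,0,0.04],[0,0,0.035],[0,0,0.01],[0,0,0]], twist=[[0,0,0],[0,0,0],[0,0,0],[0,0,0],[0,0,0],[0,0,0],[0,0,0],[0,0,0]])

```text
time: 17.73
tcp_pos: [0.4171, -0.4165, 0.0433]
tcp_rot: [-0.0, 0.891, 0.454, -0.0]
wrist_force: [-0.2, 0.1, 0.2]
width: 0.0405
```

```bash
python3 s.py; python3 plan.py .4188,-.4179,.024,-36.1
```

```text
17.725 [ 0.4171 -0.4165  0.0433] yaw_y -36.1 q [ 0.126  0.555  0.738  1.794 -0.445  0.967  0.419] F [-0.2  0.1  0.2] w 0.0405
[  0.2 -54.2  14.3 -28.8  -0.1  -0.2   0.1] [-4.e-04  0.e+00 -1.e+00]
to (0.4188, -0.4179, 0.024, -36.1) n 1 shift [-0.0001, 0.0022, 0.0193] twist [-0.02, 0.01, 0.04]
```

>>> play_rows(xyz=[[0,0.002,0.009],[0,0,0.009],[0,0,0.0015],[0,0,0],[0,0,0]], twist=[[0,0,0],[0,0,0],[0,0,0],[0,0,0],[0,0,0]])

```text
time: 18.35
tcp_pos: [0.419, -0.4174, 0.0237]
tcp_rot: [-0.0, 0.891, 0.454, 0.0]
wrist_force: [0.8, 1.7, 2.5]
width: 0.0402
```

>>> play_rows(xyz=[[0,0,0],[0,0,0],[0,0,0],[0,0,0]], twist=[[0,0,0],[0,0,0],[0,0,0],[0,0,0]], jaw=68)

```text
time: 18.85
tcp_pos: [0.4186, -0.4176, 0.0234]
tcp_rot: [-0.0, 0.891, 0.453, -0.0]
wrist_force: [1.0, 0.2, 0.5]
width: 0.0579
```

>>> play_rows(xyz=[[0,0,-0.02],[0,0,-0.04],[0,0,-0.04],[0,0,0]], twist=[[0,0,0],[0,0,0],[0,0,0],[0,0,0]], jaw=75)

```text
time: 19.35
tcp_pos: [0.4199, -0.4193, 0.1278]
tcp_rot: [0.003, 0.891, 0.453, 0.002]
wrist_force: [-0.0, 0.6, -0.4]
width: 0.064
```

```bash
python3 s.py; python3 plan.py .6237,-.3268,.13,-36.1
```

```text
19.35 [ 0.4199 -0.4193  0.1278] yaw_y -36.1 q [ 0.07   0.449  0.808  1.731 -0.36   1.109  0.36 ] F [-0.   0.6 -0.4] w 0.064
[ -0.3 -52.7  13.9 -34.9   0.3   0.6  -0.2] [ 0.0053 -0.0034 -1.    ]
to (0.6237, -0.3268, 0.13, -36.1) n 5 shift [0.039, 0.022, -0.0004] twist [0.07, -0.0, 0.0]
```

>>> play_rows(xyz=[[0.039,0.022,0],[0.039,0.022,0],[0.039,0.022,0],[0.039,0.022,0],[0.039,0.022,0],[0,0,0.045],[0,0,0.04],[0,0,0.01],[0,0,0]], twist=[[0,0,0],[0,0,0],[0,0,0],[0,0,0],[0,0,0],[0,0,0],[0,0,0],[0,0,0],[0,0,0]])

```text
time: 20.48
tcp_pos: [0.6223, -0.3249, 0.029]
tcp_rot: [-0.0, 0.891, 0.453, -0.0]
wrist_force: [0.2, -0.0, 0.7]
width: 0.0639
```

```bash
python3 s.py; python3 plan.py .6237,-.3268,.018,-36.1
```

```text
20.475 [ 0.6223 -0.3249  0.029 ] yaw_y -36.1 q [-0.024  0.777  0.661  1.465 -0.511  1.075  0.113] F [ 0.2 -0.   0.7] w 0.0639
[ -0.1 -71.6  17.8 -29.5  -0.1  -0.1   0. ] [-3.e-04 -1.e-04 -1.e+00]
to (0.6237, -0.3268, 0.018, -36.1) n 1 shift [-0.0007, 0.0022, 0.011] twist [-0.01, 0.01, 0.03]
```

>>> play_rows(xyz=[[-0.0007,0.002,0.006],[0,0,0.005],[0,0,0],[0,0,0]], twist=[[0,0,0],[0,0,0],[0,0,0],[0,0,0]])

```text
time: 20.98
tcp_pos: [0.6237, -0.3264, 0.0177]
tcp_rot: [0.0, 0.891, 0.454, 0.0]
wrist_force: [0.3, -0.6, 0.2]
width: 0.0641
```

>>> play_rows(xyz=[[0,0,0],[0,0,0],[0,0,0],[0,0,0],[0,0,0]], twist=[[0,0,0],[0,0,0],[0,0,0],[0,0,0],[0,0,0]], jaw=25)

```text
time: 21.6
tcp_pos: [0.6238, -0.3265, 0.018]
tcp_rot: [0.0, 0.891, 0.454, 0.0]
wrist_force: [-0.9, 1.3, 4.6]
width: 0.0418
```

>>> play_rows(xyz=[[0,0,-0.02],[0,0,-0.04],[0,0,-0.05],[0,0,0]], twist=[[0,0,0],[0,0,0],[0,0,0],[0,0,0]])

```text
time: 22.1
tcp_pos: [0.6254, -0.3281, 0.1333]
tcp_rot: [0.003, 0.891, 0.453, 0.002]
wrist_force: [0.2, 0.6, -0.9]
width: 0.0418
```

```bash
python3 s.py; python3 plan.py .4495,-.3759,.13,-36.1
```

```text
22.1 [ 0.6254 -0.3281  0.1333] yaw_y -36.1 q [-0.049  0.676  0.719  1.391 -0.453  1.234  0.076] F [ 0.2  0.6 -0.9] w 0.0418
[ -0.7 -72.4  17.9 -35.4   0.2   0.6  -0.1] [ 0.0072 -0.0034 -1.    ]
to (0.4495, -0.3759, 0.13, -36.1) n 4 shift [-0.0356, -0.0285, 0.0007] twist [0.11, -0.02, 0.01]
```

>>> play_rows(xyz=[[-0.0356,-0.0285,0],[-0.0356,-0.0285,0],[-0.0356,-0.0285,0],[-0.0356,-0.0285,0],[0,0,0.04],[0,0,0.035],[0,0,0.01],[0,0,0]], twist=[[0,0,0],[0,0,0],[0,0,0],[0,0,0],[0,0,0],[0,0,0],[0,0,0],[0,0,0]])

```text
time: 23.1
tcp_pos: [0.4475, -0.3746, 0.0427]
tcp_rot: [-0.0, 0.891, 0.453, -0.0]
wrist_force: [0.9, 0.3, 0.0]
width: 0.0417
```

```bash
python3 s.py; python3 plan.py .4495,-.3759,.0235,-36.1
```

```text
23.1 [ 0.4475 -0.3746  0.0427] yaw_y -36.1 q [ 0.033  0.544  0.738  1.81  -0.439  0.959  0.328] F [0.9 0.3 0. ] w 0.0417
[  0.1 -53.4  14.  -28.7  -0.1  -0.2   0.1] [-6.e-04  0.e+00 -1.e+00]
to (0.4495, -0.3759, 0.0235, -36.1) n 1 shift [0.0001, 0.0024, 0.0192] twist [-0.03, 0.02, 0.04]
```

>>> play_rows(xyz=[[0,0.002,0.009],[0,0,0.009],[0,0,0.0015],[0,0,0],[0,0,0]], twist=[[0,0,0],[0,0,0],[0,0,0],[0,0,0],[0,0,0]])

```text
time: 23.72
tcp_pos: [0.4494, -0.3756, 0.0231]
tcp_rot: [0.0, 0.891, 0.454, 0.0]
wrist_force: [0.8, 1.6, 1.6]
width: 0.0418
```

>>> play_rows(xyz=[[0,0,0],[0,0,0],[0,0,0],[0,0,0]], twist=[[0,0,0],[0,0,0],[0,0,0],[0,0,0]], jaw=68)

```text
time: 24.22
tcp_pos: [0.4492, -0.3756, 0.0229]
tcp_rot: [-0.0, 0.891, 0.454, -0.0]
wrist_force: [0.4, -1.1, 0.1]
width: 0.0578
```

>>> play_rows(xyz=[[0,0,-0.02],[0,0,-0.04],[0,0,-0.04],[0,0,0]], twist=[[0,0,0],[0,0,0],[0,0,0],[0,0,0]], jaw=75)

```text
time: 24.72
tcp_pos: [0.4506, -0.3772, 0.1272]
tcp_rot: [0.003, 0.891, 0.453, 0.002]
wrist_force: [0.2, -0.9, -0.3]
width: 0.0643
```

```bash
python3 s.py; python3 plan.py .6438,-.2508,.13,-36.1
```

```text
24.725 [ 0.4506 -0.3772  0.1272] yaw_y -36.1 q [-0.025  0.436  0.809  1.747 -0.352  1.103  0.267] F [ 0.2 -0.9 -0.3] w 0.0643
[ -0.3 -51.7  13.5 -34.9   0.3   0.6  -0.2] [ 0.0056 -0.0028 -1.    ]
to (0.6438, -0.2508, 0.13, -36.1) n 5 shift [0.0432, 0.0163, -0.0005] twist [0.07, -0.01, 0.0]
```

>>> play_rows(xyz=[[0.0432,0.0163,0],[0.0432,0.0163,0],[0.0432,0.0163,0],[0.0432,0.0163,0],[0.0432,0.0163,0],[0,0,0.045],[0,0,0.04],[0,0,0.01],[0,0,0]], twist=[[0,0,0],[0,0,0],[0,0,0],[0,0,0],[0,0,0],[0,0,0],[0,0,0],[0,0,0],[0,0,0]])

```text
time: 25.85
tcp_pos: [0.6422, -0.2492, 0.0284]
tcp_rot: [-0.0, 0.891, 0.453, -0.0]
wrist_force: [0.2, -0.7, 0.7]
width: 0.064
```

```bash
python3 s.py; python3 plan.py .6438,-.2508,.018,-36.1
```

```text
25.85 [ 0.6422 -0.2492  0.0284] yaw_y -36.1 q [-0.147  0.752  0.66   1.507 -0.501  1.056  0.003] F [ 0.2 -0.7  0.7] w 0.064
[ -0.1 -69.7  17.3 -29.3  -0.1  -0.1   0.1] [-3.e-04 -1.e-04 -1.e+00]
to (0.6438, -0.2508, 0.018, -36.1) n 1 shift [-0.0004, 0.0022, 0.0104] twist [-0.01, 0.02, 0.03]
```

>>> play_rows(xyz=[[-0.0004,0.002,0.006],[0,0,0.0045],[0,0,0],[0,0,0]], twist=[[0,0,0],[0,0,0],[0,0,0],[0,0,0]])

```text
time: 26.35
tcp_pos: [0.6438, -0.2505, 0.0178]
tcp_rot: [0.0, 0.891, 0.454, 0.0]
wrist_force: [0.8, -0.3, 0.8]
width: 0.0641
```

>>> play_rows(xyz=[[0,0,0],[0,0,0],[0,0,0],[0,0,0],[0,0,0]], twist=[[0,0,0],[0,0,0],[0,0,0],[0,0,0],[0,0,0]], jaw=25)

```text
time: 26.98
tcp_pos: [0.6438, -0.2505, 0.0181]
tcp_rot: [0.0, 0.891, 0.454, 0.0]
wrist_force: [-2.5, 1.4, 5.5]
width: 0.0416
```

>>> play_rows(xyz=[[0,0,-0.02],[0,0,-0.04],[0,0,-0.05],[0,0,0]], twist=[[0,0,0],[0,0,0],[0,0,0],[0,0,0]])

```text
time: 27.48
tcp_pos: [0.6457, -0.2519, 0.1333]
tcp_rot: [0.003, 0.891, 0.453, 0.003]
wrist_force: [0.7, 0.2, -1.4]
width: 0.042
```

```bash
python3 s.py; python3 plan.py .4802,-.3339,.13,-36.1
```

```text
27.475 [ 0.6457 -0.2519  0.1333] yaw_y -36.1 q [-0.176  0.647  0.721  1.433 -0.439  1.217 -0.037] F [ 0.7  0.2 -1.4] w 0.042
[ -0.7 -70.3  17.4 -35.5   0.2   0.6  -0.2] [ 0.0077 -0.0025 -1.    ]
to (0.4802, -0.3339, 0.13, -36.1) n 4 shift [-0.0409, -0.0214, 0.0007] twist [0.11, -0.04, 0.01]
```

>>> play_rows(xyz=[[-0.0409,-0.0214,0],[-0.0409,-0.0214,0],[-0.0409,-0.0214,0],[-0.0409,-0.0214,0],[0,0,0.04],[0,0,0.035],[0,0,0.01],[0,0,0]], twist=[[0,0,0],[0,0,0],[0,0,0],[0,0,0],[0,0,0],[0,0,0],[0,0,0],[0,0,0]])

```text
time: 28.48
tcp_pos: [0.4781, -0.3325, 0.0428]
tcp_rot: [-0.0, 0.891, 0.453, -0.0]
wrist_force: [0.4, 0.2, 0.7]
width: 0.0416
```

```bash
python3 s.py; python3 plan.py .4802,-.3339,.0235,-36.1
```

```text
28.475 [ 0.4781 -0.3325  0.0428] yaw_y -36.1 q [-0.056  0.54   0.736  1.813 -0.435  0.958  0.237] F [0.4 0.2 0.7] w 0.0416
[  0.1 -53.3  13.9 -28.7  -0.1  -0.2   0.1] [-5.e-04 -0.e+00 -1.e+00]
to (0.4802, -0.3339, 0.0235, -36.1) n 1 shift [0.0001, 0.0025, 0.0193] twist [-0.02, 0.02, 0.03]
```

>>> play_rows(xyz=[[0,0.002,0.009],[0,0,0.009],[0,0,0.0015],[0,0,0],[0,0,0]], twist=[[0,0,0],[0,0,0],[0,0,0],[0,0,0],[0,0,0]])

```text
time: 29.1
tcp_pos: [0.48, -0.3334, 0.0231]
tcp_rot: [0.0, 0.891, 0.454, 0.0]
wrist_force: [0.2, 1.2, 2.1]
width: 0.0416
```

>>> play_rows(xyz=[[0,0,0],[0,0,0],[0,0,0],[0,0,0]], twist=[[0,0,0],[0,0,0],[0,0,0],[0,0,0]], jaw=68)

```text
time: 29.6
tcp_pos: [0.4797, -0.3335, 0.0229]
tcp_rot: [-0.0, 0.891, 0.453, -0.0]
wrist_force: [-0.7, -0.2, 0.6]
width: 0.058
```

>>> play_rows(xyz=[[0,0,-0.02],[0,0,-0.04],[0,0,-0.06],[0,0,-0.06],[0,0,-0.02],[0,0,0]], twist=[[0,0,0],[0,0,0],[0,0,0],[0,0,0],[0,0,0],[0,0,0]], jaw=60)

```text
time: 30.35
tcp_pos: [0.4803, -0.3343, 0.2257]
tcp_rot: [0.001, 0.891, 0.453, 0.002]
wrist_force: [-0.9, -0.1, -0.7]
width: 0.0513
```

```bash
python3 s.py; python3 plan.py .365,-.28,.2,-36.1; python3 - <<'E'
from h import *
c=cal('wrist'); print('wristcam in tool', ) 
s,p,r=st(); o=-c[3].T@c[4]; print(r.inv().apply(o-p).round(3), (r.as_matrix().T@c[3].T).round(2))
E
```

```text
30.35 [ 0.4803 -0.3343  0.2257] yaw_y -36.1 q [-0.167  0.33   0.863  1.644 -0.261  1.285  0.114] F [-0.9 -0.1 -0.7] w 0.0513
[ -0.1 -46.8  11.  -39.    0.2   0.4  -0.1] [ 0.004  -0.0011 -1.    ]
to (0.365, -0.28, 0.2, -36.1) n 3 shift [-0.008, -0.0417, 0.0085] twist [0.07, -0.03, 0.01]
wristcam in tool
[ 0.069 -0.001 -0.126] [[-0.   -0.96 -0.27]
 [ 1.   -0.    0.  ]
 [-0.   -0.27  0.96]]
```

>>> play_rows(xyz=[[-0.002,-0.049,0.008],[-0.001,-0.049,0.009],[-0.001,-0.049,0.009],[0,0,0],[0,0,0]], twist=[[0,0,0],[0,0,0],[0,0,0],[0,0,0],[0,0,0]])

```text
time: 30.98
tcp_pos: [0.3588, -0.2501, 0.1971]
tcp_rot: [-0.0, 0.891, 0.454, 0.001]
wrist_force: [-0.3, -0.3, 0.6]
width: 0.051
```

```bash
python3 s.py; cat > stage.py <<'E'
from h import *
import sys
p,d,c=cap('wrist'); np.savez('w3.npz',p=p,d=d); cv2.imwrite('pics/%s.png'%sys.argv[1],p); W=cloud(d,c)
hs=cv2.cvtColor(p,cv2.COLOR_BGR2HSV)
near=np.hypot(W[...,0]-.347,W[...,1]+.267)<.1
m=near&(W[...,2]>.0135)&(W[...,2]<.024)
br=near&(hs[...,1]>90)&(hs[...,0]<20)&(hs[...,2]>25)
def rect(m,n):
    P=W[m]; r=cv2.minAreaRect(P[:,:2].astype(np.float32)); print(n,m.sum(),np.round(r[0],4),np.round(r[1],4),round(r[2],1),'z',np.median(P[:,2]).round(4))
from scipy import ndimage as N
l,k=N.label(br)
if k: rect(l==1+np.argmax(N.sum(br,l,range(1,k+1))),'strip')
dk=m&~N.binary_dilation(br,iterations=3)&(hs[...,2]<110)&(hs[...,1]<90)
l,k=N.label(dk)
for i in range(1,k+1):
    if (l==i).sum()>300: rect(l==i,'stop?')
pl=near&(W[...,2]>.003)&(W[...,2]<.03)
l,k=N.label(N.binary_opening(pl,iterations=2)); 
if k: rect(l==1+np.argmax(N.sum(pl,l,range(1,k+1))),'plate')
E
python3 stage.py w3
```

```text
30.975 [ 0.3588 -0.2501  0.1971] yaw_y -36.0 q [-0.401 -0.14   0.863  2.033  0.113  1.201 -0.213] F [-0.3 -0.3  0.6] w 0.051
[ -0.  -16.1  -3.9 -35.9   0.1   0.1  -0.1] [ 9.e-04  6.e-04 -1.e+00]
strip 686 [ 0.3414 -0.2588] [0.0624 0.0122] 57.4 z 0.0146
plate 10014 [ 0.348  -0.2666] [0.1161 0.0901] 55.2 z 0.0064
```

View pics/w3.png

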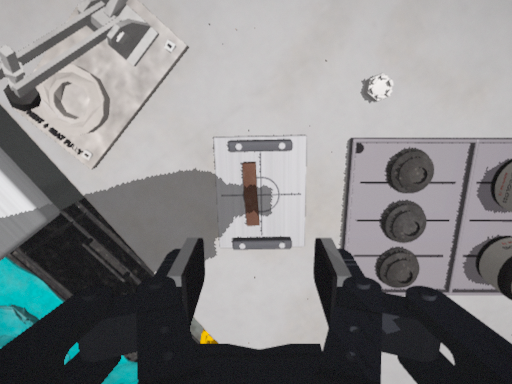

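```bash
python3 plan.py .3415,-.2597,.06,-33 .3415,-.2597,.026,-33
```

```text
to (0.3415, -0.2597, 0.06, -33.0) n 3 shift [-0.0059, -0.003, 0.0457] twist [0.0, 0.01, -1.02]
to (0.3415, -0.2597, 0.026, -33.0) n 1 shift [0.0, 0.0, 0.034] twist [0.0, 0.0, -0.0]
```

>>> play_rows(xyz=[[-0.006,-0.003,0.04],[-0.006,-0.003,0.04],[-0.006,-0.003,0.04],[0,0,0.015],[0,0,0],[0,0,0]], twist=[[0,0,-1],[0,0,-1],[0,0,-1],[0,0,0],[0,0,0],[0,0,0]], jaw=45)

```text
time: 31.78
tcp_pos: [0.3414, -0.2606, 0.0625]
tcp_rot: [0.001, 0.879, 0.477, -0.001]
wrist_force: [0.1, 0.0, 0.6]
width: 0.0383
```

```bash
python3 s.py; python3 plan.py .3415,-.2597,.026,-33
```

```text
31.775 [ 0.3414 -0.2606  0.0625] yaw_y -33.1 q [-0.357  0.151  0.967  2.192 -0.161  0.869  0.131] F [0.1 0.  0.6] w 0.0383
[  0.1 -22.1   4.2 -29.8  -0.   -0.    0. ] [-4.0e-04 -1.5e-03 -1.0e+00]
to (0.3415, -0.2597, 0.026, -33.0) n 1 shift [0.0009, -0.0004, 0.0365] twist [0.03, 0.09, -0.07]
```

>>> play_rows(xyz=[[0.001,0,0.015],[0,0,0.014],[0,0,0.007],[0,0,0],[0,0,0]], twist=[[0,0,0],[0,0,0],[0,0,0],[0,0,0],[0,0,0]])

```text
time: 32.4
tcp_pos: [0.3419, -0.2592, 0.0266]
tcp_rot: [0.0, 0.879, 0.477, 0.0]
wrist_force: [-0.1, -1.2, 0.4]
width: 0.0387
```

>>> play_rows(xyz=[[0,0,0],[0,0,0],[0,0,0],[0,0,0],[0,0,0]], twist=[[0,0,0],[0,0,0],[0,0,0],[0,0,0],[0,0,0]], jaw=0)

```text
time: 33.02
tcp_pos: [0.3417, -0.259, 0.0264]
tcp_rot: [0.0, 0.879, 0.477, 0.0]
wrist_force: [-0.8, 1.1, 6.2]
width: 0.0123
```

```bash
python3 s.py
```

```text
33.025 [ 0.3417 -0.259   0.0264] yaw_y -33.1 q [-0.295  0.254  0.916  2.214 -0.285  0.791  0.231] F [-0.8  1.1  6.2] w 0.0123
[  0.1 -27.3   6.5 -26.4  -0.   -0.6   0. ] [ 6.e-04  3.e-04 -1.e+00]
```

>>> play_rows(xyz=[[0,0,-0.02],[0,0,-0.03],[0,0,-0.02],[0,0,0]], twist=[[0,0,0],[0,0,0],[0,0,0],[0,0,0]])

```text
time: 33.52
tcp_pos: [0.3425, -0.259, 0.097]
tcp_rot: [0.001, 0.879, 0.477, 0.002]
wrist_force: [1.0, 0.0, -0.0]
width: 0.0119
```

```bash
python3 s.py;  python3 plan.py .45,-.15,.095,-33 .45,-.15,.035,-33
```

```text
33.525 [ 0.3425 -0.259   0.097 ] yaw_y -33.0 q [-0.43   0.042  1.011  2.167 -0.047  0.95   0.031] F [ 1.  0. -0.] w 0.0119
[ -0.1 -19.3   1.8 -33.6   0.8   0.5  -0.7] [ 3.4e-03  6.0e-04 -1.0e+00]
to (0.45, -0.15, 0.095, -33.0) n 3 shift [0.05, 0.0102, 0.0008] twist [0.05, -0.04, -0.01]
to (0.45, -0.15, 0.035, -33.0) n 2 shift [0.0, -0.0, 0.03] twist [0.0, 0.0, -0.0]
```

>>> play_rows(xyz=[[0.05,0.01,0],[0.05,0.01,0],[0.05,0.01,0],[0,0,0.03],[0,0,0.03],[0,0,0],[0,0,0]], twist=[[0,0,0],[0,0,0],[0,0,0],[0,0,0],[0,0,0],[0,0,0],[0,0,0]])

```text
time: 34.4
tcp_pos: [0.4484, -0.15, 0.0364]
tcp_rot: [0.0, 0.879, 0.476, -0.0]
wrist_force: [-0.0, -0.4, -0.2]
width: 0.012
```

```bash
python3 s.py; python3 plan.py .45,-.15,.0212,-33
```

```text
34.4 [ 0.4484 -0.15    0.0364] yaw_y -33.1 q [-0.502  0.324  0.819  2.1   -0.317  0.842 -0.072] F [-0.  -0.4 -0.2] w 0.012
[  0.1 -35.3   8.2 -27.7  -0.1   0.    0. ] [-1.e-04 -3.e-04 -1.e+00]
to (0.45, -0.15, 0.0212, -33.0) n 1 shift [0.0009, 0.0013, 0.0152] twist [0.01, 0.02, -0.1]
```

>>> play_rows(xyz=[[0,0,0.008],[0,0,0.006],[0,0,0.001],[0,0,0],[0,0,0]], twist=[[0,0,0],[0,0,0],[0,0,0],[0,0,0],[0,0,0]])

```text
time: 35.02
tcp_pos: [0.4485, -0.1496, 0.0211]
tcp_rot: [0.0, 0.879, 0.477, 0.0]
wrist_force: [0.1, -0.3, 0.3]
width: 0.0121
```

>>> play_rows(xyz=[[0,0,0.0005],[0,0,0],[0,0,0]], twist=[[0,0,0],[0,0,0],[0,0,0]])

```text
time: 35.4
tcp_pos: [0.4484, -0.1496, 0.0205]
tcp_rot: [-0.0, 0.879, 0.477, 0.0]
wrist_force: [0.5, -0.5, -0.5]
width: 0.012
```

Within a fraction of a millimetre of the table; release, rise and look at the nut.

>>> play_rows(xyz=[[0,0,0.0004],[0,0,0],[0,0,0],[0,0,0]], twist=[[0,0,0],[0,0,0],[0,0,0],[0,0,0]], jaw=40)

```text
time: 35.9
tcp_pos: [0.4484, -0.1496, 0.0201]
tcp_rot: [-0.0, 0.879, 0.477, 0.0]
wrist_force: [0.7, -0.8, 0.3]
width: 0.0342
```

>>> play_rows(xyz=[[0,0,-0.03],[0,0,-0.05],[0.02,0.03,-0.04],[0,0,0],[0,0,0]], twist=[[0,0,0],[0,0,0],[0,0,0],[0,0,0],[0,0,0]], jaw=50)

```text
time: 36.52
tcp_pos: [0.4836, -0.1492, 0.1393]
tcp_rot: [-0.0, 0.879, 0.477, -0.001]
wrist_force: [-0.5, -0.3, 0.0]
width: 0.0425
```

```bash
python3 s.py; cat > nut.py <<'E'
from h import *
import sys
p,d,c=cap('wrist'); cv2.imwrite('pics/%s.png'%sys.argv[1],p); W=cloud(d,c)
from scipy import ndimage as N
l,k=N.label((W[...,2]>.007)&(W[...,2]<.03))
for i in range(1,k+1):
    m=l==i
    if m.sum()<100: continue
    P=W[m]; r=cv2.minAreaRect(P[:,:2].astype(np.float32)); v,u=np.where(m)
    if max(r[1])<.075: print(m.sum(),'px',u.mean().round(),v.mean().round(),np.round(r[0],4),np.round(r[1],4),round(r[2],1),'zmax',P[:,2].max().round(4), 'circ',np.round(cv2.minEnclosingCircle(P[:,:2].astype(np.float32))[0],4))
E
python3 nut.py w4
```

```text
36.525 [ 0.4836 -0.1492  0.1393] yaw_y -33.1 q [-0.591  0.218  0.897  1.941 -0.194  1.072 -0.189] F [-0.5 -0.3  0. ] w 0.0425
[ -0.4 -33.7   6.6 -36.3  -0.   -0.   -0. ] [-1.3e-03  1.0e-04 -1.0e+00]
1906 px 206.0 35.0 [ 0.5148 -0.0313] [0.051  0.0179] 38.2 zmax 0.02 circ [ 0.5149 -0.0313]
2404 px 395.0 108.0 [ 0.6041 -0.1502] [0.04   0.0405] 56.9 zmax 0.0245 circ [ 0.6042 -0.1507]
1129 px 223.0 213.0 [ 0.4472 -0.1498] [0.0641 0.0132] 57.1 zmax 0.0108 circ [ 0.4472 -0.1498]
455 px 11.0 255.0 [ 0.275 -0.081] [0.0393 0.0141] 6.8 zmax 0.0282 circ [ 0.2757 -0.0864]
629 px 221.0 324.0 [ 0.3839 -0.2358] [0.0204 0.0368] 56.6 zmax 0.0198 circ [ 0.3845 -0.2355]
180 px 306.0 328.0 [ 0.4481 -0.2844] [0.0257 0.0109] 54.2 zmax 0.0133 circ [ 0.4478 -0.2841]
195 px 497.0 330.0 [ 0.5929 -0.3772] [0.005 0.029] 52.6 zmax 0.0132 circ [ 0.594  -0.3758]
202 px 378.0 361.0 [ 0.4877 -0.3351] [0.025 0.014] 80.4 zmax 0.0284 circ [ 0.4867 -0.3355]
```

View pics/w4.png

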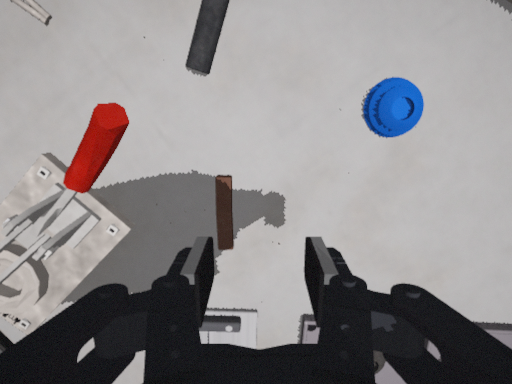

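```bash
python3 - <<'E'
from h import *
p,d,c=cap('top'); W=cloud(d,c)
from scipy import ndimage as N
l,k=N.label((W[...,2]>.009)&(W[...,2]<.03))
for i in range(1,k+1):
    m=l==i
    if 40<m.sum()<250:
        P=W[m]; r=cv2.minAreaRect(P[:,:2].astype(np.float32)); v,u=np.where(m)
        print(m.sum(),'px',u.mean().round(),v.mean().round(),np.round(r[0],4),np.round(r[1],4),'zmax',P[:,2].max().round(4))
cv2.imwrite('pics/t5.png',cv2.resize(p[85:315,165:385],None,fx=2.6,fy=2.6,interpolation=cv2.INTER_CUBIC))
E
```

```text
118 px 136.0 119.0 [ 0.6525 -0.0596] [0.0105 0.0484] zmax 0.03
113 px 361.0 179.0 [ 0.55   -0.5084] [0.0843 0.029 ] zmax 0.0161
51 px 8.0 172.0 [0.543  0.1833] [0.0262 0.013 ] zmax 0.03
41 px 16.0 181.0 [0.525  0.1676] [0.0214 0.0101] zmax 0.03
74 px 260.0 200.0 [ 0.4994 -0.3109] [0.0039 0.0738] zmax 0.016
100 px 229.0 201.0 [ 0.4948 -0.2481] [0.0225 0.0209] zmax 0.0223
193 px 274.0 247.0 [ 0.4052 -0.3431] [0.168  0.0215] zmax 0.018
183 px 443.0 249.0 [ 0.4087 -0.6751] [0.0206 0.0354] zmax 0.0298
161 px 217.0 260.0 [ 0.3764 -0.2274] [0.0122 0.059 ] zmax 0.0229
42 px 316.0 262.0 [ 0.3773 -0.4246] [0.0041 0.0374] zmax 0.0174
174 px 257.0 290.0 [ 0.3198 -0.3092] [0.0122 0.0603] zmax 0.0228
128 px 136.0 300.0 [ 0.2967 -0.0713] [0.0598 0.0123] zmax 0.0298
193 px 484.0 301.0 [ 0.3067 -0.7593] [0.0347 0.021 ] zmax 0.0299
```

View pics/t5.png

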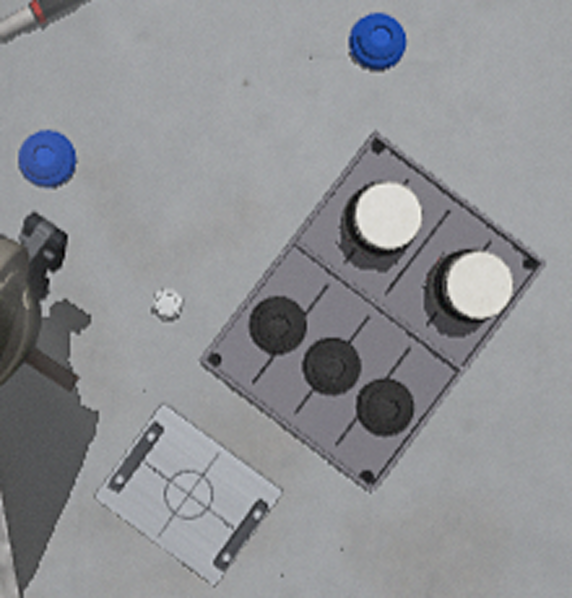

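```bash
python3 plan.py .506,-.232,.14,-35
```

```text
to (0.506, -0.232, 0.14, -35.0) n 2 shift [-0.0281, 0.0324, -0.0006] twist [-0.06, 0.03, 0.95]
```

>>> play_rows(xyz=[[-0.028,0.032,0],[-0.028,0.032,0],[0,0,0],[0,0,0]], twist=[[0,0,1],[0,0,1],[0,0,0],[0,0,0]])

```text
time: 37.12
tcp_pos: [0.5059, -0.2309, 0.1391]
tcp_rot: [-0.001, 0.887, 0.461, -0.001]
wrist_force: [-0.1, 0.7, -0.2]
width: 0.0427
```

```bash
python3 s.py; python3 nut.py w6;python3 plan.py .4945,-.248,.06,-35 
```

```text
37.125 [ 0.5059 -0.2309  0.1391] yaw_y -35.1 q [-0.395  0.37   0.897  1.815 -0.321  1.112  0.002] F [-0.1  0.7 -0.2] w 0.0427
[  1.5 -42.5  12.5 -34.4   0.1  -0.    0.1] [-1.9e-03  7.0e-04 -1.0e+00]
2682 px 309.0 25.0 [ 0.6028 -0.1528] [0.0347 0.0411] 54.4 zmax 0.0249 circ [ 0.6043 -0.1508]
1339 px 139.0 149.0 [ 0.4473 -0.15  ] [0.0638 0.0141] 56.8 zmax 0.011 circ [ 0.447  -0.1497]
613 px 260.0 215.0 [ 0.4951 -0.2467] [0.0214 0.0238] 74.3 zmax 0.0202 circ [ 0.4946 -0.247 ]
1054 px 132.0 271.0 [ 0.3755 -0.2273] [0.0175 0.0606] 55.0 zmax 0.0204 circ [ 0.3786 -0.2228]
1275 px 295.0 300.0 [ 0.4729 -0.3269] [0.0393 0.0287] 69.1 zmax 0.0287 circ [ 0.4771 -0.3285]
267 px 437.0 292.0 [ 0.5808 -0.3898] [0.0047 0.0271] 42.3 zmax 0.03 circ [ 0.579  -0.3914]
651 px 297.0 336.0 [ 0.4539 -0.3608] [0.0175 0.0414] 68.6 zmax 0.0229 circ [ 0.4512 -0.3678]
272 px 134.0 368.0 [ 0.3116 -0.3011] [0.0107 0.0214] 53.2 zmax 0.0199 circ [ 0.3117 -0.3008]
215 px 392.0 378.0 [ 0.5008 -0.4499] [0.0245 0.004 ] 27.7 zmax 0.0276 circ [ 0.5017 -0.4517]
to (0.4945, -0.248, 0.06, -35.0) n 2 shift [-0.0106, 0.0003, 0.0397] twist [-0.05, -0.0, -0.01]
```

>>> play_rows(xyz=[[-0.01,0,0.035],[-0.0105,0.001,0.035],[0,0,0.02],[0,0,0],[0,0,0]], twist=[[0,0,0],[0,0,0],[0,0,0],[0,0,0],[0,0,0]], jaw=55)

```text
time: 37.8
tcp_pos: [0.4968, -0.2482, 0.0511]
tcp_rot: [0.0, 0.887, 0.462, 0.001]
wrist_force: [1.0, -0.2, -0.2]
width: 0.047
```

```bash
python3 s.py; python3 plan.py .4948,-.2475,.0205,-35
```

```text
37.8 [ 0.4968 -0.2482  0.0511] yaw_y -35.0 q [-0.287  0.494  0.819  1.884 -0.44   0.951  0.124] F [ 1.  -0.2 -0.2] w 0.047
[  0.1 -48.1  13.7 -28.9  -0.    0.    0. ] [ 1.4e-03 -1.0e-04 -1.0e+00]
to (0.4948, -0.2475, 0.0205, -35.0) n 1 shift [-0.0006, -0.0021, 0.0306] twist [0.07, -0.04, -0.0]
```

>>> play_rows(xyz=[[-0.0006,-0.002,0.014],[0,0,0.012],[0,0,0.0045],[0,0,0],[0,0,0]], twist=[[0,0,0],[0,0,0],[0,0,0],[0,0,0],[0,0,0]])

```text
time: 38.42
tcp_pos: [0.494, -0.2481, 0.0198]
tcp_rot: [0.0, 0.887, 0.461, 0.0]
wrist_force: [0.1, 0.7, 0.0]
width: 0.0469
```

>>> play_rows(xyz=[[0,0,0],[0,0,0],[0,0,0],[0,0,0],[0,0,0]], twist=[[0,0,0],[0,0,0],[0,0,0],[0,0,0],[0,0,0]], jaw=5, squeeze=25)

```text
time: 39.05
tcp_pos: [0.4941, -0.248, 0.02]
tcp_rot: [0.0, 0.887, 0.461, 0.0]
wrist_force: [-0.8, 1.2, 5.7]
width: 0.0238
```

```bash
python3 s.py
```

```text
39.05 [ 0.4941 -0.248   0.02  ] yaw_y -35.1 q [-0.257  0.538  0.784  1.905 -0.482  0.896  0.155] F [-0.8  1.2  5.7] w 0.0238
[  0.1 -49.   13.9 -26.8  -0.1  -0.5  -0. ] [ 6.e-04  1.e-04 -1.e+00]
```

>>> play_rows(xyz=[[0,0,-0.02],[0,0,-0.03],[0,0,-0.03],[0,0,0]], twist=[[0,0,0],[0,0,0],[0,0,0],[0,0,0]])

```text
time: 39.55
tcp_pos: [0.4952, -0.2486, 0.1025]
tcp_rot: [0.001, 0.887, 0.461, 0.002]
wrist_force: [0.2, 0.7, -1.0]
width: 0.0237
```

```bash
python3 s.py; python3 plan.py .348,-.2672,.1,-34.9
```

```text
39.55 [ 0.4952 -0.2486  0.1025] yaw_y -35.1 q [-0.339  0.414  0.878  1.857 -0.369  1.037  0.076] F [ 0.2  0.7 -1. ] w 0.0237
[ -0.2 -46.2  13.3 -33.3   0.4   0.5  -0.3] [ 4.4e-03 -7.0e-04 -1.0e+00]
to (0.348, -0.2672, 0.1, -34.9) n 3 shift [-0.0332, -0.0366, 0.0007] twist [0.08, -0.04, -0.06]
```

>>> play_rows(xyz=[[-0.0332,-0.0366,0],[-0.0332,-0.0366,0],[-0.0332,-0.0366,0],[0,0,0.03],[0,0,0.025],[0,0,0],[0,0,0]], twist=[[0,0,0],[0,0,0],[0,0,0],[0,0,0],[0,0,0],[0,0,0],[0,0,0]])

```text
time: 40.42
tcp_pos: [0.3468, -0.2668, 0.0452]
tcp_rot: [0.0, 0.887, 0.461, -0.0]
wrist_force: [0.3, -0.4, -0.0]
width: 0.0235
```

```bash
python3 s.py; python3 plan.py .3475,-.2679,.027,-34.9
```

```text
40.425 [ 0.3468 -0.2668  0.0452] yaw_y -35.1 q [-0.357  0.246  0.997  2.185 -0.277  0.841  0.201] F [ 0.3 -0.4 -0. ] w 0.0235
[  0.2 -26.    6.9 -28.2  -0.    0.    0. ] [-3.e-04 -5.e-04 -1.e+00]
to (0.3475, -0.2679, 0.027, -34.9) n 1 shift [-0.0005, 0.0012, 0.0182] twist [0.0, 0.03, -0.18]
```

>>> play_rows(xyz=[[-0.0005,0.001,0.01],[0,0,0.007],[0,0,0.001],[0,0,0],[0,0,0]], twist=[[0,0,0],[0,0,0],[0,0,0],[0,0,0],[0,0,0]])

```text
time: 41.05
tcp_pos: [0.3474, -0.2675, 0.0267]
tcp_rot: [0.0, 0.887, 0.461, 0.0]
wrist_force: [-0.6, 0.2, -0.3]
width: 0.0239
```

```bash
python3 s.py
```

```text
41.05 [ 0.3474 -0.2675  0.0267] yaw_y -35.1 q [-0.313  0.297  0.958  2.192 -0.339  0.804  0.252] F [-0.6  0.2 -0.3] w 0.0239
[  0.1 -29.8   8.3 -27.3   0.    0.   -0. ] [ 2.e-04 -0.e+00 -1.e+00]
```

>>> play_rows(xyz=[[0,0,0.0006],[0,0,0.0003],[0,0,0],[0,0,0]], twist=[[0,0,0],[0,0,0],[0,0,0],[0,0,0]])

```text
time: 41.55
tcp_pos: [0.3475, -0.2674, 0.0259]
tcp_rot: [-0.0, 0.887, 0.461, 0.0]
wrist_force: [-1.1, 0.4, 5.9]
width: 0.0236
```

>>> play_rows(xyz=[[0,0,0],[0,0,0],[0,0,0],[0,0,0]], twist=[[0,0,0],[0,0,0],[0,0,0],[0,0,0]], jaw=55)

```text
time: 42.05
tcp_pos: [0.3473, -0.2674, 0.0256]
tcp_rot: [-0.0, 0.887, 0.461, -0.0]
wrist_force: [-0.5, -0.9, -0.2]
width: 0.0467
```

>>> play_rows(xyz=[[0,0,-0.03],[0,0,-0.05],[0.015,0,-0.05],[0.01,0,-0.045],[0,0,0],[0,0,0]], twist=[[0,0,0],[0,0,0],[0,0,0],[0,0,0],[0,0,0],[0,0,0]])

```text
time: 42.8
tcp_pos: [0.3613, -0.2468, 0.2001]
tcp_rot: [-0.0, 0.887, 0.461, 0.0]
wrist_force: [-0.2, -0.2, -0.7]
width: 0.0469
```

```bash
python3 s.py; python3 nut.py w7; python3 stage.py w8
```

```text
42.8 [ 0.3613 -0.2468  0.2001] yaw_y -35.1 q [-0.609 -0.207  1.026  2.033  0.188  1.224 -0.269] F [-0.2 -0.2 -0.7] w 0.0469
[ -0.3  -6.4  -7.  -38.3   0.1   0.   -0.1] [-2.e-04  8.e-04 -1.e+00]
1033 px 276.0 35.0 [ 0.4454 -0.1525] [0.0579 0.0132] 57.2 zmax 0.011 circ [ 0.445  -0.1522]
685 px 67.0 51.0 [ 0.2813 -0.0551] [0.0089 0.0732] 83.4 zmax 0.0136 circ [ 0.2809 -0.059 ]
763 px 260.0 150.0 [ 0.3751 -0.2262] [0.0136 0.0606] 55.3 zmax 0.0204 circ [ 0.3761 -0.2247]
1632 px 407.0 177.0 [ 0.4785 -0.3312] [0.0428 0.0429] 72.0 zmax 0.0292 circ [ 0.4795 -0.3319]
699 px 499.0 191.0 [ 0.5456 -0.3937] [0.0494 0.0168] 48.3 zmax 0.03 circ [ 0.5518 -0.3992]
482 px 259.0 200.0 [ 0.3461 -0.2673] [0.0284 0.0243] 54.5 zmax 0.0264 circ [ 0.3462 -0.2675]
1462 px 400.0 227.0 [ 0.448  -0.3723] [0.0443 0.0409] 8.9 zmax 0.0289 circ [ 0.4482 -0.374 ]
701 px 260.0 245.0 [ 0.3195 -0.3064] [0.0107 0.0607] 55.3 zmax 0.0205 circ [ 0.3187 -0.3076]
805 px 487.0 260.0 [ 0.5042 -0.4577] [0.0534 0.0224] 25.6 zmax 0.03 circ [ 0.509  -0.4677]
1282 px 393.0 272.0 [ 0.4185 -0.4142] [0.0406 0.0443] 67.9 zmax 0.0285 circ [ 0.4186 -0.4186]
plate 9779 [ 0.348  -0.2666] [0.1154 0.09  ] 54.9 z 0.0064
```

View pics/w8.png

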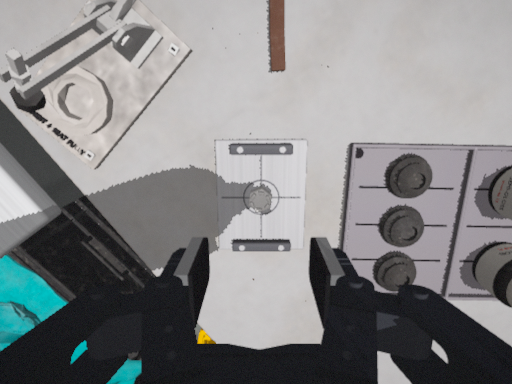

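>>> play_rows(xyz=[[0,0,-0.02],[0,0,0],[0,0,0],[0,0,0]], twist=[[0,0,0],[0,0,0],[0,0,0],[0,0,0]])

```text
time: 43.4
tcp_pos: [0.3612, -0.2469, 0.2199]
tcp_rot: [-0.0, 0.887, 0.461, -0.001]
wrist_force: [0.2, -0.8, 0.0]
width: 0.0468
```

```bash
sed -i 's/^for a in .*/for a in (("jR",.5138,-.474,.056,.085),("jL",.5619,-.4085,.056,.085),("bR",.4188,-.4179,.014,.04,.03),("bM",.4495,-.3759,.014,.04,.03),("bL",.4802,-.3339,.014,.04,.03),("nut",.348,-.267,.012,.04,.02)): circ(*a)/' look.py; python3 look.py; python3 -c "
from h import *
print(order.sign_off())"
```

```text
jR 573 [ 0.5119 -0.4731  0.0705] circ [ 0.5119 -0.4746] 0.0255 zmax 0.075
jL 557 [ 0.5604 -0.407   0.0704] circ [ 0.5608 -0.4077] 0.025 zmax 0.075
bR 330 [ 0.4182 -0.4162  0.0217] circ [ 0.4176 -0.4172] 0.0205 zmax 0.03
bM 329 [ 0.4488 -0.3748  0.0218] circ [ 0.4484 -0.3755] 0.0205 zmax 0.031
bL 327 [ 0.4794 -0.3326  0.0217] circ [ 0.4823 -0.3288] 0.0252 zmax 0.031
nut none
the job is handed in; nothing more can be done
None
```

The job is done and handed in at about 43 s of the 200 s allowed. No jar tipped, and the highest force I read at the wrist was about 17 N.

- **Jars:** I stood both upright in the back bay first. The last top view put them at about (0.512, -0.474) and (0.561, -0.408), tops about 71 mm above the table, as expected for a 66 mm jar on the 5 mm floor.
- **Boots:** I then set the three black boots foot down in the front bay, in a row. The last top view showed them there, and the wrist picture showed them standing upright. I left the two blue look-alikes alone.
- **Strip:** It lies flat on the bare table at about (0.447, -0.150), clear of the stage and the tray.
- **Nut:** It had been knocked about 25 mm during the run, so I found it again before gripping it. It now stands crown up inside the ring, within about 2 mm of midway between the stops.

One last check failed: the final top view gave no reading for the nut, because the arm was most likely hiding it. Its position comes from the wrist camera picture just before.

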